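Pull-test the bench clips and sort out the weak ones

ROBOT

A 6-joint arm with a two-finger parallel gripper is mounted at the origin on a cart in front of the work surface, level with it; the furniture and walls round the work are solid. World frame = base frame: x ahead of the robot, y to its left, z up, the work surface at z = 0. Lengths are in m, angles in degrees, forces in N, time in s.
With the tool pointing down it reaches from about 0.3 to 0.75 m from the base axis. Payload 8.5 kg.
Tool frame: the origin (TCP) lies on the centre line of the jaws, within the pads' length; the fingertips stand 25 mm ahead of it and the grasp point (between the pads) lies 6 mm ahead of it; z points along the fingers, y is the line along which they close (so a half turn about z gives the same grasp; the last joint's range is limited). The gripper opens to 85 mm and grips with 20 to 120 N. Pads are 22 mm wide; open, the fingers measure 114 mm over their backs; the gripper's body (76 mm by 85 mm) begins 54 mm behind the grasp point. The pads swing forward as they close: fully open they stand 13 mm farther back than shut.
Start: joints at [55.159, 21.807, 74.336, -0, 83.858, -12.336], TCP at [0.211, 0.508, 0.233] pointing down, gripper open.
Joint ranges: [-178.18, 178.18], [-50.72, 133.34], [12.68, 142.11], [-81.47, 261.47], [9.98, 163.14], [-165.26, 165.26]. Speed limits (degrees/s): [136.94, 136.94, 180, 180, 180, 180].

INTERFACE

Orientations are given as a 3x3 rotation matrix whose columns are the frame's x, y, z axes.
In Python, from rig import telemetry, optics, env gives the robot as it stands.
- The arm moves only by the tool send_rows, never from a script. Its argument "deltas" is a list that holds one entry, the list of rows, each a list of 7 numbers: the shift along the tool's x, y, z in m, then the turn, a rotation vector about the tool's x, y, z in rad, then the opening, from -1 (shut) to 1 (fully open), so that 0 is half open. In form: [[[x, y, z, ax, ay, az, grip], ...]]. A call has 1 to 12 rows; each row shifts and turns the commanded pose from where the row before left it, along the tool's axes as they then stand; what a row does not reach is not made up. A row lasts 1/8 s, in which the tool goes at most 62.5 mm and 10.7 degrees, less where a joint would pass 70% of its speed; a pose out of reach is approached as far as the arm can. A call is refused whole if a number of a shift passes 0.0625 or a number of a turn 0.188, either way. A call with a gripper value outside its range is refused whole. The fingers move at their own pace and stop on an object; "squeeze" is the grip in N (left out, the last holds). Time passes only in rows, so rows that do not move let the fingers close. It gives the time, the measured TCP pose, the force, the opening and the grip force at its end, in the units of the state.
- telemetry.observe(): the state, without advancing time (a new reading comes with each control period).
- optics.get_image(name): name is "side" or "top"; returns a dict with "image" (420x560x3 uint8, red, green, blue), "range_z" (420x560 float32, m along the optical axis (not along the pixel's ray), 0 where there is no reading), "K" (3x3 intrinsics, pixels), "rvec" (rotation vector, rad) and "tvec" (3), from world to camera coordinates, as OpenCV has them. Camera axes: x right, y down, z forward; pixel columns grow to the right and rows downward; lengths in m; the calibration is good to about 2 mm. A picture is of the moment at which its call begins.
- env.close_job(): hands the job in; it is judged then, once.
The state is a dict: "time_s": time; "q": joint angles; "qvel": joint speeds; "joint_efforts": joint torques, N m; "position": TCP position; "tool_rot": TCP orientation; "ft_force": force on the tool from outside, world axes, zero at the start; "wrist_torque": the same for the moment, N m; "grip_width": finger opening in m; "gripper_force": force on a finger pad.
Only numpy, scipy, OpenCV 4.12 (cv2) and the standard library are available. Lean on these libraries where they do the work, as an engineer would, in place of code of your own. Each camera call takes 0.05 s, during which the arm holds its last target. There are 200 camera calls.

TASK

First clear the tape roll and the solder spool, whichever is there, off the green tray onto the cork mat. Then test every bench clip that holds a card by pulling its card straight up, taking no hold of the clip itself while the card is in it: a sound clip hangs on and comes up with the card, so stand it, card still in, on the green tray; a weak clip lets its card go, so drop that card in the white box and stand the empty clip on the red tray. Leave alone the clips that hold no card at the start, and leave the glue bottle standing.

Things in the scene. Friction and masses are not known exactly. Their poses are not given: they have to be found in the camera images.
- clip_1: bench clip, steel foot 76 (x) x 60 (y) x 12 mm, 0.22 kg. Jaws up to 56 mm above the underside shut along x: fixed steel one (-x side, 44 mm wide), sprung orange one (+x side). Empty, the shut jaws are 21 mm thick together, centred 4 mm to -x of the origin, and can be pinched from above. Weak and sound clips look alike. Origin: centre of underside
- card_1: pull card upright in clip_1: metal blade 50 (y) x 3 (x) mm under a blue grip 12 (x) x 44 (y) x 30 (z) mm; 97 mm tall, 35 g. Origin: middle of the blade's foot edge, z up the card, grip centre at z = 82 mm; seated, the origin is 12 mm above the clip's underside. Sound clips hold the card with 10 N or more, weak ones with under 1 N; a clip weighs about 2 N. May be absent: that clip stands empty
- clip_2: bench clip, steel foot 76 (x) x 60 (y) x 12 mm, 0.22 kg. Jaws up to 56 mm above the underside shut along x: fixed steel one (-x side, 44 mm wide), sprung orange one (+x side). Empty, the shut jaws are 21 mm thick together, centred 4 mm to -x of the origin, and can be pinched from above. Weak and sound clips look alike. Origin: centre of underside
- card_2: pull card upright in clip_2: metal blade 50 (y) x 3 (x) mm under a blue grip 12 (x) x 44 (y) x 30 (z) mm; 97 mm tall, 35 g. Origin: middle of the blade's foot edge, z up the card, grip centre at z = 82 mm; seated, the origin is 12 mm above the clip's underside. Sound clips hold the card with 10 N or more, weak ones with under 1 N; a clip weighs about 2 N. May be absent: that clip stands empty
- clip_3: bench clip, steel foot 76 (x) x 60 (y) x 12 mm, 0.22 kg. Jaws up to 56 mm above the underside shut along x: fixed steel one (-x side, 44 mm wide), sprung orange one (+x side). Empty, the shut jaws are 21 mm thick together, centred 4 mm to -x of the origin, and can be pinched from above. Weak and sound clips look alike. Origin: centre of underside
- card_3: pull card upright in clip_3: metal blade 50 (y) x 3 (x) mm under a blue grip 12 (x) x 44 (y) x 30 (z) mm; 97 mm tall, 35 g. Origin: middle of the blade's foot edge, z up the card, grip centre at z = 82 mm; seated, the origin is 12 mm above the clip's underside. Sound clips hold the card with 10 N or more, weak ones with under 1 N; a clip weighs about 2 N. May be absent: that clip stands empty
- clip_4: bench clip, steel foot 76 (x) x 60 (y) x 12 mm, 0.22 kg. Jaws up to 56 mm above the underside shut along x: fixed steel one (-x side, 44 mm wide), sprung orange one (+x side). Empty, the shut jaws are 21 mm thick together, centred 4 mm to -x of the origin, and can be pinched from above. Weak and sound clips look alike. Origin: centre of underside
- card_4: pull card upright in clip_4: metal blade 50 (y) x 3 (x) mm under a blue grip 12 (x) x 44 (y) x 30 (z) mm; 97 mm tall, 35 g. Origin: middle of the blade's foot edge, z up the card, grip centre at z = 82 mm; seated, the origin is 12 mm above the clip's underside. Sound clips hold the card with 10 N or more, weak ones with under 1 N; a clip weighs about 2 N. May be absent: that clip stands empty
- clip_5: bench clip, steel foot 76 (x) x 60 (y) x 12 mm, 0.22 kg. Jaws up to 56 mm above the underside shut along x: fixed steel one (-x side, 44 mm wide), sprung orange one (+x side). Empty, the shut jaws are 21 mm thick together, centred 4 mm to -x of the origin, and can be pinched from above. Weak and sound clips look alike. Origin: centre of underside
- card_5: pull card upright in clip_5: metal blade 50 (y) x 3 (x) mm under a blue grip 12 (x) x 44 (y) x 30 (z) mm; 97 mm tall, 35 g. Origin: middle of the blade's foot edge, z up the card, grip centre at z = 82 mm; seated, the origin is 12 mm above the clip's underside. Sound clips hold the card with 10 N or more, weak ones with under 1 N; a clip weighs about 2 N. May be absent: that clip stands empty
- green_tray: green tray, outside 222 (x) x 192 (y) mm, inside 210 x 180 mm, floor 5 mm above the bench, rim 12 mm high. Fixed. Origin: centre of the underside; x along its long side. For the sound clips, standing with their cards in.
- red_tray: red tray, outside 222 (x) x 192 (y) mm, inside 210 x 180 mm, floor 5 mm above the bench, rim 12 mm high. Fixed. Origin: centre of the underside; x along its long side. For the weak clips, empty. A film can (rim 50 mm high) and a guitar lie beyond its far right corner.
- card_box: white open box, 130 (x) x 120 (y) x 60 mm high, walls and floor 4 mm. Fixed. For the cards pulled out of weak clips. Origin: centre of the underside.
- cork_mat: cork mat, 130 (x) x 250 (y) x 3 mm. Fixed. Origin: centre of the underside; y along its long side.
- masking_tape: roll of masking tape lying flat, 101 mm across, hole 52 mm, 24 mm tall (wall 24 mm thick, can be pinched from above), 80 g. Origin: centre of the underside. Starts on the green tray; may be absent.
- solder_spool: white spool of solder standing on one flange, flanges 54 mm across, 34 mm tall, 0.22 kg. Origin: on the underside; the spool's axis stands 12 mm to its -x. Starts on the green tray, at the +x side of it (the tape lies at the -x side); may be absent.
- glue_bottle: yellow glue bottle with red nozzle, 38 mm across, 98 mm tall, near the front edge of the bench; in nobody's way, leave it standing. Origin: centre of the underside.

How it is judged (in metres and radians):
On the way:
1. the tape roll and the spool lie on the cork mat, before any clip has been put on the green tray (x of masking_tape in the frame of cork_mat between -0.065 and 0.065 m and y of masking_tape in the frame of cork_mat between -0.125 and 0.125 m and height (world z) of each of masking_tape, solder_spool below 0.008 m and angle between each of masking_tape, solder_spool's own z axis and vertical below 0.12 rad and x of solder_spool in the frame of cork_mat between -0.065 and 0.065 m and y of solder_spool in the frame of cork_mat between -0.125 and 0.125 m and horizontal distance between each of clip_1, clip_2, clip_3, clip_4, clip_5 and green_tray above 0.125 m), for 0.2 s.
At the end, for the whole second after the job is handed in: Tape and spool flat on the cork mat; sound clips on the green tray's floor, cards still seated (foot at most 14 mm up); weak clips on the red tray's floor, their cards in the white box; clips without a card (none within 3 m) within 40 mm of their start; clips upright and at rest (x of masking_tape in the frame of cork_mat between -0.065 and 0.065 m and y of masking_tape in the frame of cork_mat between -0.125 and 0.125 m and height (world z) of each of masking_tape, solder_spool below 0.008 m and angle between each of masking_tape, solder_spool's own z axis and vertical below 0.12 rad and x of solder_spool in the frame of cork_mat between -0.065 and 0.065 m and y of solder_spool in the frame of cork_mat between -0.125 and 0.125 m and linear speed of each of masking_tape, solder_spool, clip_1, clip_2, clip_3, clip_4, clip_5 below 0.02 m/s and ((x of clip_1 in the frame of green_tray between -0.08 and 0.08 m and y of clip_1 in the frame of green_tray between -0.072 and 0.072 m and height (world z) of clip_1 below 0.012 m and z of card_1 in the frame of clip_1 between 0.005 and 0.026 m and x of card_1 in the frame of clip_1 between -0.015 and 0.015 m and y of card_1 in the frame of clip_1 between -0.02 and 0.02 m and angle between the z axis of card_1 and the z axis of clip_1, either way round below 0.15 rad) or (x of clip_1 in the frame of red_tray between -0.08 and 0.08 m and y of clip_1 in the frame of red_tray between -0.072 and 0.072 m and height (world z) of clip_1 below 0.012 m and x of card_1 in the frame of card_box between -0.063 and 0.063 m and y of card_1 in the frame of card_box between -0.058 and 0.058 m and height (world z) of card_1 below 0.06 m) or (distance between clip_1 and card_1 above 3 m and distance of clip_1 from where it was at the start of the episode below 0.04 m)) and angle between each of clip_1, clip_2, clip_3, clip_4, clip_5's own z axis and vertical below 0.1 rad and ((x of clip_2 in the frame of green_tray between -0.08 and 0.08 m and y of clip_2 in the frame of green_tray between -0.072 and 0.072 m and height (world z) of clip_2 below 0.012 m and z of card_2 in the frame of clip_2 between 0.005 and 0.026 m and x of card_2 in the frame of clip_2 between -0.015 and 0.015 m and y of card_2 in the frame of clip_2 between -0.02 and 0.02 m and angle between the z axis of card_2 and the z axis of clip_2, either way round below 0.15 rad) or (x of clip_2 in the frame of red_tray between -0.08 and 0.08 m and y of clip_2 in the frame of red_tray between -0.072 and 0.072 m and height (world z) of clip_2 below 0.012 m and x of card_2 in the frame of card_box between -0.063 and 0.063 m and y of card_2 in the frame of card_box between -0.058 and 0.058 m and height (world z) of card_2 below 0.06 m) or (distance between clip_2 and card_2 above 3 m and distance of clip_2 from where it was at the start of the episode below 0.04 m)) and ((x of clip_3 in the frame of green_tray between -0.08 and 0.08 m and y of clip_3 in the frame of green_tray between -0.072 and 0.072 m and height (world z) of clip_3 below 0.012 m and z of card_3 in the frame of clip_3 between 0.005 and 0.026 m and x of card_3 in the frame of clip_3 between -0.015 and 0.015 m and y of card_3 in the frame of clip_3 between -0.02 and 0.02 m and angle between the z axis of card_3 and the z axis of clip_3, either way round below 0.15 rad) or (x of clip_3 in the frame of red_tray between -0.08 and 0.08 m and y of clip_3 in the frame of red_tray between -0.072 and 0.072 m and height (world z) of clip_3 below 0.012 m and x of card_3 in the frame of card_box between -0.063 and 0.063 m and y of card_3 in the frame of card_box between -0.058 and 0.058 m and height (world z) of card_3 below 0.06 m) or (distance between clip_3 and card_3 above 3 m and distance of clip_3 from where it was at the start of the episode below 0.04 m)) and ((x of clip_4 in the frame of green_tray between -0.08 and 0.08 m and y of clip_4 in the frame of green_tray between -0.072 and 0.072 m and height (world z) of clip_4 below 0.012 m and z of card_4 in the frame of clip_4 between 0.005 and 0.026 m and x of card_4 in the frame of clip_4 between -0.015 and 0.015 m and y of card_4 in the frame of clip_4 between -0.02 and 0.02 m and angle between the z axis of card_4 and the z axis of clip_4, either way round below 0.15 rad) or (x of clip_4 in the frame of red_tray between -0.08 and 0.08 m and y of clip_4 in the frame of red_tray between -0.072 and 0.072 m and height (world z) of clip_4 below 0.012 m and x of card_4 in the frame of card_box between -0.063 and 0.063 m and y of card_4 in the frame of card_box between -0.058 and 0.058 m and height (world z) of card_4 below 0.06 m) or (distance between clip_4 and card_4 above 3 m and distance of clip_4 from where it was at the start of the episode below 0.04 m)) and ((x of clip_5 in the frame of green_tray between -0.08 and 0.08 m and y of clip_5 in the frame of green_tray between -0.072 and 0.072 m and height (world z) of clip_5 below 0.012 m and z of card_5 in the frame of clip_5 between 0.005 and 0.026 m and x of card_5 in the frame of clip_5 between -0.015 and 0.015 m and y of card_5 in the frame of clip_5 between -0.02 and 0.02 m and angle between the z axis of card_5 and the z axis of clip_5, either way round below 0.15 rad) or (x of clip_5 in the frame of red_tray between -0.08 and 0.08 m and y of clip_5 in the frame of red_tray between -0.072 and 0.072 m and height (world z) of clip_5 below 0.012 m and x of card_5 in the frame of card_box between -0.063 and 0.063 m and y of card_5 in the frame of card_box between -0.058 and 0.058 m and height (world z) of card_5 below 0.06 m) or (distance between clip_5 and card_5 above 3 m and distance of clip_5 from where it was at the start of the episode below 0.04 m))); the robot touches nothing.
It fails at once if the fingers press on a clip itself (over 3 N) while its card is still in it, or on a clip that had no card at the start ((contact force between the fingers and clip_1 above 3 N and z of card_1 in the frame of clip_1 between 0.005 and 0.026 m and x of card_1 in the frame of clip_1 between -0.015 and 0.015 m and y of card_1 in the frame of clip_1 between -0.02 and 0.02 m and angle between the z axis of card_1 and the z axis of clip_1, either way round below 0.15 rad) or (contact force between the fingers and clip_2 above 3 N and z of card_2 in the frame of clip_2 between 0.005 and 0.026 m and x of card_2 in the frame of clip_2 between -0.015 and 0.015 m and y of card_2 in the frame of clip_2 between -0.02 and 0.02 m and angle between the z axis of card_2 and the z axis of clip_2, either way round below 0.15 rad) or (contact force between the fingers and clip_3 above 3 N and z of card_3 in the frame of clip_3 between 0.005 and 0.026 m and x of card_3 in the frame of clip_3 between -0.015 and 0.015 m and y of card_3 in the frame of clip_3 between -0.02 and 0.02 m and angle between the z axis of card_3 and the z axis of clip_3, either way round below 0.15 rad) or (contact force between the fingers and clip_4 above 3 N and z of card_4 in the frame of clip_4 between 0.005 and 0.026 m and x of card_4 in the frame of clip_4 between -0.015 and 0.015 m and y of card_4 in the frame of clip_4 between -0.02 and 0.02 m and angle between the z axis of card_4 and the z axis of clip_4, either way round below 0.15 rad) or (contact force between the fingers and clip_5 above 3 N and z of card_5 in the frame of clip_5 between 0.005 and 0.026 m and x of card_5 in the frame of clip_5 between -0.015 and 0.015 m and y of card_5 in the frame of clip_5 between -0.02 and 0.02 m and angle between the z axis of card_5 and the z axis of clip_5, either way round below 0.15 rad)).
It fails at once if the glue bottle is knocked over (angle between glue_bottle's own z axis and vertical above 0.6 rad).
Of card_1, card_2, card_3, card_4, card_5 only 4 to 5 are there at a start; the rules pass over those that are not, and their reading is None.
Of masking_tape, solder_spool only 1 to 2 are there at a start; the rules pass over those that are not, and their reading is None.
At some moment in a run one of masking_tape, solder_spool may be knocked a few centimetres aside while the robot is not near it.
Once in a run the grip may slacken for a moment while it holds something.
It also fails if it takes over 210 s, if anything falls off the work surface, if the arm or the gripper's body presses on something with over 40 N, if the wrist force passes 120 N, or if a joint passes its speed limit or range.

## Working session

There is one attempt and no reset: what is moved stays moved. The work goes in short steps, Python scripts to look and compute and a tool call to move; the robot and the scene stay as the last step left them, time stands still between calls to the robot, and variables do not carry over. Pictures are saved under pics/ and viewed, at most 14 in all, crops included, and the job is handed in when it is done.

Besides the shell and the picture viewer there is one more tool, called after ">>>" as name(argument=value, ...) on one line, values as JSON. send_rows: Moves the arm, as the interface text tells. Its arguments: {"type":"object","properties":{"deltas":{"type":"array"},"squeeze":{"type":"number"}},"required":["deltas"]}

```bash
ls; mkdir -p pics
cat > h.py <<'E'
import numpy as np, cv2
from rig import telemetry, optics, env
def cam(n):
    d=optics.get_image(n); R=cv2.Rodrigues(np.array(d["rvec"],float))[0]; t=np.array(d["tvec"],float).ravel()
    z=d["range_z"]; K=np.array(d["K"]); v,u=np.mgrid[:z.shape[0],:z.shape[1]]
    P=np.stack([(u-K[0,2])/K[0,0]*z,(v-K[1,2])/K[1,1]*z,z],-1)
    d["W"]=(P-t)@R; d["W"][z==0]=np.nan; d["R"]=R;d["t"]=t
    return d
def save(d,name,crop=None,s=1):
    im=d["image"][:,:,::-1]
    if crop: a,b,c,e=crop; im=im[b:e,a:c]
    cv2.imwrite("pics/"+name,cv2.resize(im,None,fx=s,fy=s))
E
python3 - <<'E'
from h import *
a=cam("top");b=cam("side")
save(a,"top0.png",s=1.4);save(b,"side0.png",s=1.4)
for d in(a,b): print(d["K"].tolist(),(-d["R"].T@d["t"]).round(3),d["R"].round(2).tolist(), np.isnan(d["W"]).mean())
print(telemetry.observe())
E
```

```text
pics
[[516.689644098774, 0.0, 275.33810700061457], [0.0, 516.689644098774, 211.91784056679106], [0.0, 0.0, 1.0]] [ 0.227 -0.004  1.422] [[0.02, -1.0, 0.0], [-0.98, -0.02, -0.2], [0.2, 0.0, -0.98]] 0.0038562925170068027
[[523.4060064453107, 0.0, 285.5907773258566], [0.0, 523.4060064453107, 219.414727223454], [0.0, 0.0, 1.0]] [-0.468 -0.66   0.769] [[0.54, -0.84, -0.02], [-0.45, -0.27, -0.85], [0.71, 0.47, -0.52]] 0.01764455782312925
{'time_s': 0.1, 'q': array([ 5.51570773e+01,  2.18374820e+01,  7.43790002e+01, -9.05787306e-04,
        8.38597150e+01, -1.23349976e+01]), 'qvel': array([ 0.03508973, -0.06861247, -0.12372821,  0.06410328, -0.0533547 ,
       -0.01125982]), 'joint_efforts': array([ 3.69213230e-03, -4.49215972e+01, -2.31656224e+01, -1.44085161e-04,
        3.65023261e-03, -2.83460133e-05]), 'position': array([0.21039006, 0.5078822 , 0.23257853]), 'tool_rot': array([[-9.23827142e-01,  3.82809161e-01, -7.46905109e-04],
       [ 3.82809795e-01,  9.23826526e-01, -1.10045138e-03],
       [ 2.68747884e-04, -1.30254944e-03, -9.99999116e-01]]), 'ft_force': array([-1.48955974,  0.75733847,  0.32760795]), 'wrist_torque': array([-0.00790648,  0.02654388,  0.04937971]), 'gripper_force': 0.0, 'grip_width': 0.08523608189580797}
```

View pics/top0.png

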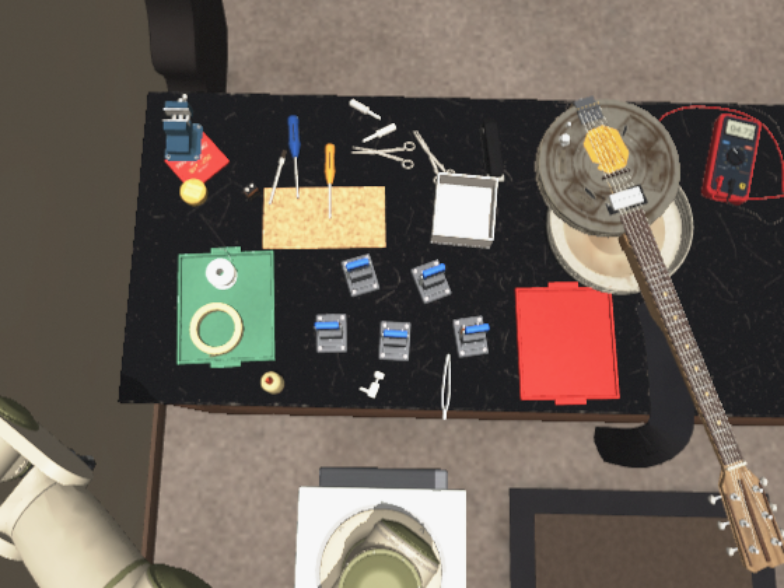

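View pics/side0.png

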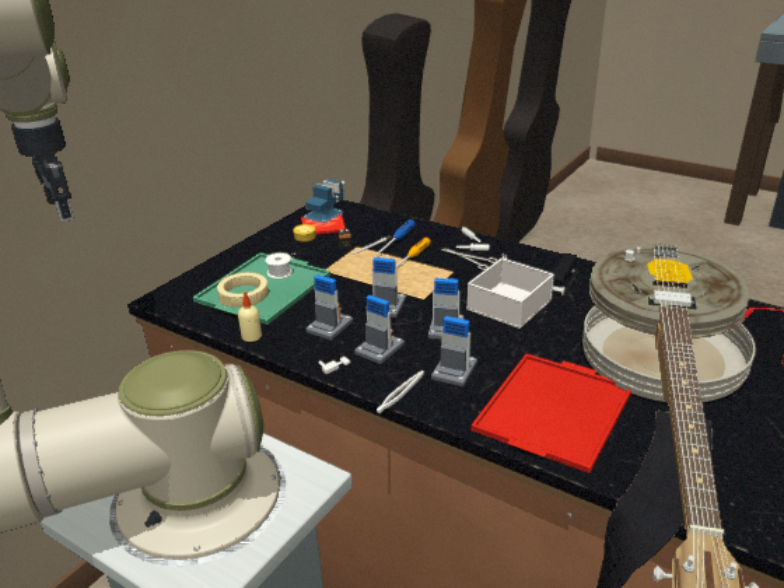

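The top view shows all five clips holding cards (blue grips at about (327,326), (396,334), (477,328), (357,264), (433,268) in the 1.4x picture). The tape is at (216,328) and the spool at (221,273) on the green tray. The mat is at (324,217), the box at (464,210) and the red tray at (567,343). The side view agrees, and puts the glue bottle at (249,320).

```bash
cat >> h.py <<'E'
def rect(p):
    (c,s,a)=cv2.minAreaRect((p[:,:2]*1000).astype(np.float32))
    if s[0]<s[1]: s=s[::-1]; a+=90
    a=(a+90)%180-90   # angle of the long side from world x
    return np.array(c)/1000,np.round(s,0),round(a,1)
def blobs(d,mask,zlo,zhi,xy=None,minn=15):
    W=d["W"];m=mask&(W[...,2]>zlo)&(W[...,2]<zhi)&(W[...,0]>.2)
    if xy: m&=(W[...,0]>xy[0])&(W[...,0]<xy[1])&(W[...,1]>xy[2])&(W[...,1]<xy[3])
    n,L,st,ce=cv2.connectedComponentsWithStats(m.astype(np.uint8),connectivity=8)
    for i in range(1,n):
        if st[i,4]>=minn:
            p=W[L==i]; c,s,a=rect(p)
            print("  px",ce[i].round(0),"n",st[i,4],"c",c.round(4),"size",s,"ang",a,"z",p[:,2].min().round(3),np.median(p[:,2]).round(3),p[:,2].max().round(3))
def hsv(d): return [x.astype(int) for x in cv2.split(cv2.cvtColor(d["image"],cv2.COLOR_RGB2HSV))]
E
python3 - <<'E'
from h import *
for n in("top","side"):
    d=cam(n);H,S,V=hsv(d); print(n)
    print("blue");blobs(d,(abs(H-108)<15)&(S>120)&(V>80),.098,.125,(.2,.75,-.3,.4))
    print("green");blobs(d,(abs(H-75)<20)&(S>60),-.01,.03,minn=200)
    print("red");blobs(d,((H<6)|(H>174))&(S>150),-.01,.03,(.2,.7,-.6,0),minn=200)
    print("mat");blobs(d,(abs(H-18)<12)&(S>40)&(V>120),-.01,.012,(.5,.8,-.1,.5),minn=200)
    print("tape top");blobs(d,V>100,.021,.034,(.3,.65,.2,.6),30)
    print("spool top");blobs(d,(V>120)&(S<60),.033,.05,(.3,.65,.2,.6))
    print("box rim");blobs(d,V>90,.053,.075,(.5,.75,-.25,.0))
    print("foot");blobs(d,V>50,.008,.02,(.3,.65,-.25,.2),40)
    print("orange");blobs(d,(abs(H-12)<8)&(S>130)&(V>80),.02,.062,(.3,.65,-.25,.2),3)
    print("bottle");blobs(d,V>80,.05,.12,(.25,.42,.15,.4))
E
```

```text
top
blue
  px [255. 188.] n 76 c [0.5645 0.0563] size [41. 13.] ang -71.2 z 0.098 0.109 0.116
  px [310. 193.] n 82 c [ 0.5549 -0.0889] size [43. 13.] ang -66.7 z 0.098 0.109 0.117
  px [233. 232.] n 80 c [0.4456 0.108 ] size [42. 10.] ang -88.8 z 0.099 0.109 0.114
  px [341. 234.] n 83 c [ 0.4467 -0.1697] size [44. 12.] ang -80.0 z 0.099 0.108 0.116
  px [282. 238.] n 76 c [ 0.4334 -0.0185] size [41. 11.] ang 88.5 z 0.1 0.109 0.116
green
  px [163. 217.] n 4116 c [0.4976 0.3207] size [248. 199.] ang 3.8 z -0.009 0.006 0.03
  px [154. 234.] n 481 c [0.4501 0.334 ] size [70. 66.] ang -43.6 z -0.002 0.006 0.013
red
  px [404. 245.] n 5781 c [ 0.4391 -0.3597] size [245. 199.] ang 1.9 z -0.01 0.006 0.024
mat
  px [231. 155.] n 3768 c [0.6871 0.1315] size [252. 135.] ang -88.3 z -0.007 0.004 0.012
tape top
  px [154. 234.] n 480 c [0.4487 0.3301] size [101.  99.] ang 40.6 z 0.021 0.029 0.034
spool top
  px [157. 193.] n 281 c [0.5596 0.3279] size [52. 52.] ang 47.4 z 0.033 0.04 0.048
box rim
  px [333. 157.] n 211 c [ 0.6928 -0.1525] size [121. 119.] ang 85.9 z 0.053 0.06 0.068
  px [309.
[... 2125 characters left out ...]
 0.02
  px [354. 224.] n 166 c [ 0.631  -0.1489] size [122.  24.] ang -85.3 z 0.008 0.013 0.02
  px [234. 233.] n 253 c [0.4401 0.1062] size [78. 64.] ang 6.2 z 0.008 0.013 0.02
  px [311. 235.] n 89 c [ 0.5287 -0.0802] size [45. 25.] ang 22.7 z 0.008 0.013 0.02
  px [270. 249.] n 273 c [ 0.4279 -0.0186] size [77. 63.] ang 1.4 z 0.008 0.012 0.02
  px [237. 260.] n 75 c [0.3445 0.0229] size [48. 32.] ang -19.5 z 0.008 0.011 0.014
  px [324. 265.] n 287 c [ 0.4403 -0.1679] size [78. 60.] ang 9.2 z 0.008 0.013 0.02
orange
  px [242. 222.] n 11 c [0.4525 0.088 ] size [13.  1.] ang 29.3 z 0.026 0.035 0.056
bottle
  px [176. 221.] n 167 c [0.3379 0.2107] size [37. 33.] ang -34.2 z 0.05 0.062 0.099
```

>>> send_rows(deltas=[[[0,0,0,0,0,-0.131,0.1],[0,0,0,0,0,-0.131,0.1],[0,0,0,0,0,-0.131,0.1],[-0.0263,-0.0239,0,0,0,0,0.1],[-0.0263,-0.0239,0,0,0,0,0.1],[-0.0263,-0.0239,0,0,0,0,0.1],[-0.0263,-0.0239,0,0,0,0,0.1],[-0.0263,-0.0239,0,0,0,0,0.1],[-0.0263,-0.0239,0,0,0,0,0.1],[-0.0263,-0.0239,0,0,0,0,0.1],[-0.0263,-0.0239,0,0,0,0,0.1],[-0.0263,-0.0239,0,0,0,0,0.1]]], squeeze=40)

```text
time_s: 1.7
position: [0.448, 0.2922, 0.233]
tool_rot: [[-1.0, -0.0, -0.0], [-0.0, 1.0, -0.0], [0.0, -0.0, -1.0]]
ft_force: [0.6, 0.6, -0.1]
grip_width: 0.0469
gripper_force: 0.0
```

>>> send_rows(deltas=[[[0,0,0.03,0,0,0,0.1],[0,0,0.03,0,0,0,0.1],[0,0,0.03,0,0,0,0.1],[0,0,0.03,0,0,0,0.1],[0,0,0.0,0,0,0,0.1],[0,0,0,0,0,0,0.1]]])

```text
time_s: 2.45
position: [0.4478, 0.2933, 0.1142]
tool_rot: [[-1.0, -0.0, 0.001], [-0.0, 1.0, 0.001], [-0.001, 0.001, -1.0]]
ft_force: [-0.4, -1.1, 0.2]
grip_width: 0.0469
gripper_force: 0.0
```

```bash
cat >> h.py <<'E'
def where():
    s=telemetry.observe();R=s["tool_rot"]
    print("t",s["time_s"],"pos",np.round(s["position"],4),"yhead",round(np.degrees(np.arctan2(R[1,1],R[0,1])),1),"tilt",round(np.degrees(np.arccos(-R[2,2])),2),"F",np.round(s["ft_force"],1),"w",round(s["grip_width"],4),"gf",round(s["gripper_force"],1));return s
E
python3 - <<'E'
from h import *
where()
for n in("top","side"):
    d=cam(n); W=d["W"]; V=d["image"].max(2)
    # gripper points near pads
    m=(W[...,2]>.08)&(W[...,2]<.14)&(abs(W[...,0]-.447)<.1)&(abs(W[...,1]-.2925)<.1)
    p=W[m]; print(n,m.sum(),np.nanmin(p,0).round(3),np.nanmax(p,0).round(3)); 
    for lo in np.arange(.08,.14,.02):
        q=p[(p[:,2]>lo)&(p[:,2]<lo+.02)]
        if len(q)>5: print(lo.round(2),len(q),np.percentile(q,5,axis=0).round(3),np.percentile(q,95,axis=0).round(3))
    save(d,f"{n}1.png",(80,120,400,320) if n=="top" else (100,100,420,300),2)
E
```

```text
t 2.45 pos [0.4478 0.2933 0.1142] yhead 90.0 tilt 0.09 F [-0.4 -1.1  0.2] w 0.0469 gf 0.0
top 6 [0.347 0.209 0.083] [0.443 0.256 0.128]
side 123 [0.432 0.252 0.113] [0.458 0.332 0.14 ]
0.1 16 [0.437 0.263 0.114] [0.455 0.321 0.119]
0.12 107 [0.434 0.256 0.121] [0.455 0.322 0.139]
```

>>> send_rows(deltas=[[[0,0,0.028,0,0,0,0.1],[0,0,0.028,0,0,0,0.1],[0,0,0.016,0,0,0,0.1],[0,0,0.008,0,0,0,0.1],[0,0,0,0,0,0,0.1],[0,0,0,0,0,0,-0.8],[0,0,0,0,0,0,-0.8],[0,0,0,0,0,0,-0.8],[0,0,0,0,0,0,-0.8],[0,0,0,0,0,0,-0.8]]])

```text
time_s: 3.8
position: [0.4473, 0.293, 0.0332]
tool_rot: [[-1.0, -0.0, 0.0], [-0.0, 1.0, 0.0], [-0.0, 0.0, -1.0]]
ft_force: [-0.1, 0.2, -0.9]
grip_width: 0.0085
gripper_force: 0.0
```

Run:
```python
from h import *
for n in("top","side"):
    d=cam(n);H,S,V=hsv(d)
    print("tape top");blobs(d,V>100,.021,.034,(.3,.65,.2,.6),30)
    if n=="side": save(d,"side2.png",(100,130,300,280),3)
```

```text
tape top
tape top
  px [200. 191.] n 44 c [0.547  0.3118] size [41. 18.] ang -22.9 z 0.021 0.027 0.034
  px [164. 205.] n 193 c [0.4278 0.3462] size [108.  54.] ang 38.8 z 0.021 0.028 0.034
  px [184. 208.] n 67 c [0.4531 0.2907] size [74. 22.] ang 8.8 z 0.021 0.027 0.033
  px [176. 235.] n 36 c [0.3252 0.2108] size [25.  9.] ang -71.1 z 0.021 0.028 0.034
```

View pics/side2.png

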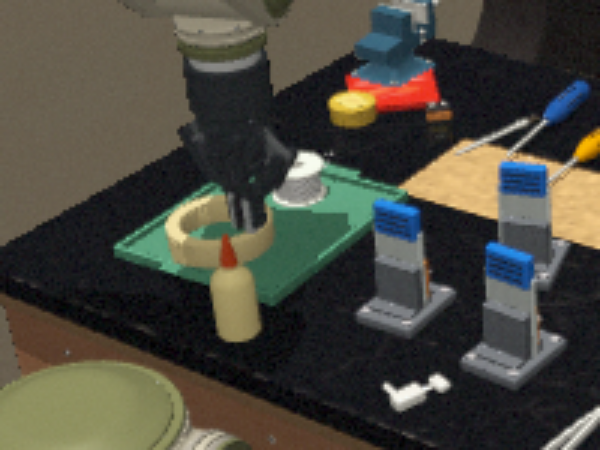

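Run:
```python
from h import *
where()
for n in("side","top"):
    d=cam(n);H,S,V=hsv(d);W=d["W"]
    tm=(abs(H-22)<9)&(S>40)&(V>110)&(W[...,0]>.37)&(W[...,0]<.53)&(W[...,1]>.24)&(W[...,1]<.42)&(W[...,2]<.05)
    p=W[tm]; top=p[p[:,2]>.024]; print(n,tm.sum(),rect(top),top.min(0).round(3),top.max(0).round(3),np.percentile(p[:,2],98))
    if n=="side":
      for v in range(180,222,2): 
        print(v,' '.join(f"{'T' if tm[v,u] else ('g' if abs(H[v,u]-75)<20 and S[v,u]>60 else '.')}{int(W[v,u,2]*1000):3d}" for u in range(164,202,2)))
```

```text
t 3.9 pos [0.4473 0.293  0.0331] yhead 90.0 tilt 0.0 F [ 0.2 -0.3  0.7] w 0.0087 gf 0.0
side 450 (array([0.44405054, 0.33064246]), array([101.,  99.]), 48.3) [0.388 0.278 0.024] [0.485 0.382 0.035] 0.030971104787717522
180 .106 .106 .103 .118 .113 .116 .123 .125 .124 .121 .124 .123 .117 .123 .126 .128 .125 .123 .  0
182 .102 .100 . 99 .108 .111 .107 .108 .116 .118 .115 .116 .114 .105 .124 .126 .124 .122 .118 . 36
184 .  0 . 93 . 94 .  0 .104 .103 .100 .110 .113 .111 .107 .100 .117 .118 .120 .121 .114 . 35 . 36
186 .  0 .  1 . 91 . 89 . 98 . 99 . 94 .103 .108 .100 . 99 . 96 .110 .111 .115 .109 .103 . 38 . 40
188 . -2 . -1 . 83 . 86 . 83 . 89 . 88 . 97 .102 . 98 g 93 . 85 .101 .105 .105 . 99 . 36 . 40 . 41
190 . -1 .  1 . -2 g 77 g 77 . 82 . 83 . 79 . 87 . 92 g  3 . 95 . 98 g 98 . 92 . 87 . 34 . 36 . 31
192 . -1 .  0 g 11 g  9 g  3 . 78 . 79 . 75 . 81 . 83 . 85 . 88 . 89 . 86 . 79 . 21 . 23 . 24 . 23
194 g  2 g 10 g  8 g  9 g  5 g  3 . 67 . 68 . 77 . 79 . 75 . 83 . 86 .  3 . 12 . 20 . 17 . 20 . 18
196 . 12 T 28 T 31 T 29 T 26 T 29 . 63 . 64 . 70 . 72 . 69 . 77 g  4 g  5 .  4 . 10 .  9 
[... 719 characters left out ...]
29 T 27 T 28 . 89 . 88 T 23 T 24 T 18 T 18 T 11 T  7 g  4 g  5 g  5 g  8 g  7 g  3
214 T 20 T 18 T 21 T 21 T 21 . 83 . 83 . 16 T 17 T 13 T  9 T  8 g  5 g  9 g  4 g  3 g  5 g  5 g  2
216 T 17 T 14 T 15 T 15 T 15 . 75 . 79 . 75 T  7 T  7 .  4 g  6 g  2 g  4 g  4 g  4 g  2 g  4 g  3
218 T  6 T  9 T  9 T  7 T  7 . 74 . 75 . 71 . 62 g  3 g  5 g  1 g  2 g  4 g  8 g  3 g  3 g  5 g  5
220 g 11 g 13 g  4 g  6 . 64 . 67 . 69 . 65 . 62 . 59 g  3 g  3 g  2 g  6 g  4 g  0 g  2 g  3 g 11Traceback (most recent call last):
  File "<stdin>", line 6, in <module>
    return umr_minimum(a, axis, None, out, keepdims, initial, where)
ValueError: zero-size array to reduction operation minimum which has no identity
```

Run:
```python
from h import *
d=cam("side");H,S,V=hsv(d);W=d["W"]
for v in range(192,210,2): print(v,[tuple(int(x) for x in W[v,u]*1000) for u in range(176,192,2)])
def proj(P): return cv2.projectPoints(np.array([P],float),d["rvec"],d["tvec"],d["K"],None)[0].ravel().round(1)
for P in [(.4473,.293,.0081),(.4473,.293,.033),(.4473,.293,.08),(.4473,.293,.12)]: print(P,proj(P))
```

```text
192 [(436, 302, 76), (440, 297, 76), (431, 281, 84), (434, 275, 84), (439, 273, 83), (437, 264, 86), (433, 252, 91), (447, 258, 83)]
194 [(437, 304, 68), (437, 296, 71), (432, 283, 77), (434, 277, 78), (436, 271, 78), (433, 261, 82), (433, 253, 85), (542, 355, 5)]
196 [(430, 297, 68), (438, 297, 64), (435, 287, 68), (430, 274, 74), (436, 272, 72), (436, 265, 74), (530, 352, 4), (533, 347, 4)]
198 [(434, 303, 57), (439, 300, 56), (434, 287, 62), (438, 284, 61), (438, 276, 63), (445, 275, 60), (492, 315, 26), (523, 338, 5)]
200 [(437, 307, 49), (432, 294, 54), (443, 297, 49), (433, 279, 58), (442, 280, 54), (445, 276, 53), (448, 271, 53), (509, 325, 8)]
202 [(439, 311, 40), (434, 297, 46), (441, 297, 43), (432, 279, 53), (440, 280, 48), (447, 280, 45), (450, 274, 45), (473, 290, 29)]
204 [(472, 347, 7), (436, 301, 38), (442, 299, 36), (436, 285, 42), (439, 280, 42), (446, 279, 39), (447, 272, 41), (472, 290, 23)]
206 [(464, 340, 6), (470, 338, 3), (440, 298, 30), (439, 289, 33), (439, 281, 36), (448, 282, 31), (459, 286, 24), (469, 288, 18)]
208 [(455, 331, 6), (456, 324, 7), (432, 291, 30), (437, 288, 28), (438, 281, 29), (442, 278, 28), (455, 283, 20), (465, 285, 14)]
(0.4473, 0.293, 0.0081) [184.1 212.2]
(0.4473, 0.293, 0.033) [183.  204.7]
(0.4473, 0.293, 0.08) [180.9 190.1]
(0.4473, 0.293, 0.12) [179.  177.3]
```

The fingertips are closing just above the tape: the depth picture puts them at z≈0.033, level with the reported TCP height. I'll reopen, go down 20 mm and check the tip height again.

>>> send_rows(deltas=[[[0,0,-0.02,0,0,0,0.1],[0,0,0,0,0,0,0.1],[0,0,0,0,0,0,0.1],[0,0,0,0,0,0,0.1],[0,0,0.02,0,0,0,0.1],[0,0,0.008,0,0,0,0.1],[0,0,0.006,0,0,0,0.1],[0,0,0,0,0,0,0.1]]])

```text
time_s: 5.05
position: [0.4472, 0.293, 0.0189]
tool_rot: [[-1.0, -0.0, -0.0], [-0.0, 1.0, -0.0], [0.0, -0.0, -1.0]]
ft_force: [0.1, -0.3, 0.5]
grip_width: 0.0469
gripper_force: 0.0
```

Run:
```python
from h import *
where()
d=cam("side");H,S,V=hsv(d);W=d["W"]
m=(V<110)&(S<80)&(abs(W[...,0]-.447)<.025)&(W[...,1]>.23)&(W[...,1]<.35)&(W[...,2]>.009)&(W[...,2]<.1)
p=W[m]
for lo in np.arange(.24,.35,.01):
    q=p[(p[:,1]>lo)&(p[:,1]<lo+.01)]
    if len(q)>2: print(lo.round(2),len(q),np.sort(q[:,2])[:4].round(3))
```

```text
t 5.05 pos [0.4472 0.293  0.0189] yhead 90.0 tilt 0.02 F [ 0.1 -0.3  0.5] w 0.0469 gf 0.0
0.24 26 [0.064 0.066 0.07  0.071]
0.25 60 [0.026 0.028 0.031 0.031]
0.26 81 [0.021 0.022 0.023 0.023]
0.27 17 [0.024 0.027 0.04  0.069]
0.28 3 [0.092 0.098 0.099]
0.29 8 [0.091 0.091 0.091 0.094]
0.3 14 [0.08  0.084 0.088 0.089]
0.31 109 [0.02  0.022 0.023 0.023]
0.32 43 [0.017 0.024 0.024 0.029]
0.33 16 [0.065 0.069 0.071 0.071]
0.34 47 [0.066 0.067 0.069 0.073]
```

The tips are level with the reported TCP, about 25 mm off the stated value. From here on I'll take tip height as equal to TCP height.

>>> send_rows(deltas=[[[0,0,0.004,0,0,0,0.1],[0,0,0.003,0,0,0,0.1],[0,0,0.0,0,0,0,0.1],[0,0,0,0,0,0,-0.8],[0,0,0,0,0,0,-0.8],[0,0,0,0,0,0,-0.8],[0,0,0,0,0,0,-0.8]]])

```text
time_s: 5.98
position: [0.4475, 0.293, 0.0124]
tool_rot: [[-1.0, -0.0, 0.001], [-0.0, 1.0, 0.0], [-0.001, 0.0, -1.0]]
ft_force: [0.7, -1.9, 4.5]
grip_width: 0.0154
gripper_force: 38.4
```

>>> send_rows(deltas=[[[0,0,-0.01,0,0,0,-0.8],[0,0,-0.02,0,0,0,-0.8],[0,0,-0.03,0,0,0,-0.8],[0,0,-0.03,0,0,0,-0.8],[0,0,0,0,0,0,-0.8]]])

```text
time_s: 6.6
position: [0.448, 0.2935, 0.1042]
tool_rot: [[-1.0, -0.0, 0.004], [-0.0, 1.0, 0.002], [-0.004, 0.002, -1.0]]
ft_force: [-0.0, -0.2, -0.8]
grip_width: 0.0155
gripper_force: 38.0
```

Run:
```python
from h import *
where()
d=cam("side");save(d,"side3.png",(80,80,300,240),3.4)
```

```text
t 6.6 pos [0.448  0.2935 0.1042] yhead 90.0 tilt 0.24 F [-0.  -0.2 -0.8] w 0.0155 gf 38.0
```

View pics/side3.png

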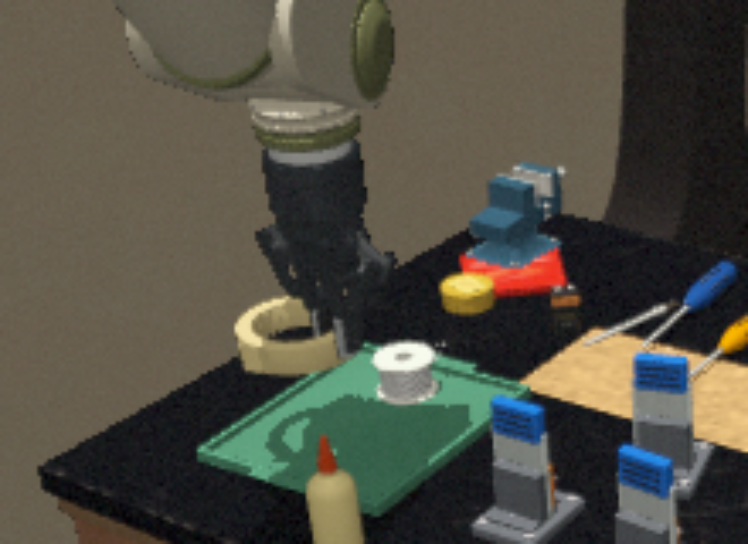

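The tape is gripped and hangs level in the fingers at about (290,335) in the crop. The spool is still on the tray at (405,370).

>>> send_rows(deltas=[[[-0.0241,-0.016,0,0,0,0,-0.8],[-0.0241,-0.016,0,0,0,0,-0.8],[-0.0241,-0.016,0,0,0,0,-0.8],[-0.0241,-0.016,0,0,0,0,-0.8],[-0.0241,-0.016,0,0,0,0,-0.8],[-0.0241,-0.016,0,0,0,0,-0.8],[-0.0241,-0.016,0,0,0,0,-0.8],[-0.0241,-0.016,0,0,0,0,-0.8],[-0.0241,-0.016,0,0,0,0,-0.8],[0,0,0,0,0,0,-0.8]]])

```text
time_s: 7.9
position: [0.6646, 0.1477, 0.1]
tool_rot: [[-1.0, 0.002, -0.003], [0.002, 1.0, -0.0], [0.003, -0.0, -1.0]]
ft_force: [0.4, 0.5, -0.4]
grip_width: 0.0155
gripper_force: 38.7
```

>>> send_rows(deltas=[[[0,0,0.025,0,0,0,-0.8],[0,0,0.025,0,0,0,-0.8],[0,0,0.02,0,0,0,-0.8],[0,0,0.012,0,0,0,-0.8],[0,0,0.006,0,0,0,-0.8],[0,0,0,0,0,0,-0.8]]])

```text
time_s: 8.65
position: [0.6641, 0.1492, 0.0141]
tool_rot: [[-1.0, -0.0, -0.0], [-0.0, 1.0, 0.0], [0.0, 0.0, -1.0]]
ft_force: [-0.6, -0.4, -0.6]
grip_width: 0.0152
gripper_force: 38.7
```

>>> send_rows(deltas=[[[0,0,0.0025,0,0,0,-0.8],[0,0,0,0,0,0,-0.4],[0,0,0,0,0,0,0.0],[0,0,0,0,0,0,0.1],[0,0,0,0,0,0,0.1],[0,0,-0.03,0,0,0,0.1],[0,0,-0.04,0,0,0,0.1],[0,0,-0.04,0,0,0,0.1],[0,0,-0.04,0,0,0,0.1],[0,0,0,0,0,0,0.1]]])

```text
time_s: 9.9
position: [0.6654, 0.1492, 0.1654]
tool_rot: [[-1.0, -0.0, 0.007], [-0.0, 1.0, 0.0], [-0.007, 0.0, -1.0]]
ft_force: [-0.3, 0.1, -0.7]
grip_width: 0.0472
gripper_force: 0.0
```

Run:
```python
from h import *
where()
for n in("side","top"):
    d=cam(n);H,S,V=hsv(d);print(n)
    blobs(d,V>90,.018,.034,(.55,.8,.1,.27),20)
    print("spool");blobs(d,(V>120)&(S<60),.031,.05,(.45,.65,.2,.45))
    if n=="side": save(d,"side4.png",(80,80,300,240),3.4)
```

```text
t 9.9 pos [0.6654 0.1492 0.1654] yhead 90.0 tilt 0.4 F [-0.3  0.1 -0.7] w 0.0472 gf 0.0
side
  px [297. 176.] n 24 c [0.7802 0.1203] size [35. 15.] ang 6.3 z 0.018 0.02 0.024
  px [254. 186.] n 278 c [0.6565 0.1927] size [103.  96.] ang 20.4 z 0.018 0.025 0.032
spool
  px [198. 185.] n 140 c [0.5559 0.3296] size [57. 55.] ang 86.4 z 0.031 0.038 0.043
top
spool
  px [157. 193.] n 281 c [0.5595 0.3284] size [54. 53.] ang 53.0 z 0.031 0.039 0.047
```

View pics/side4.png

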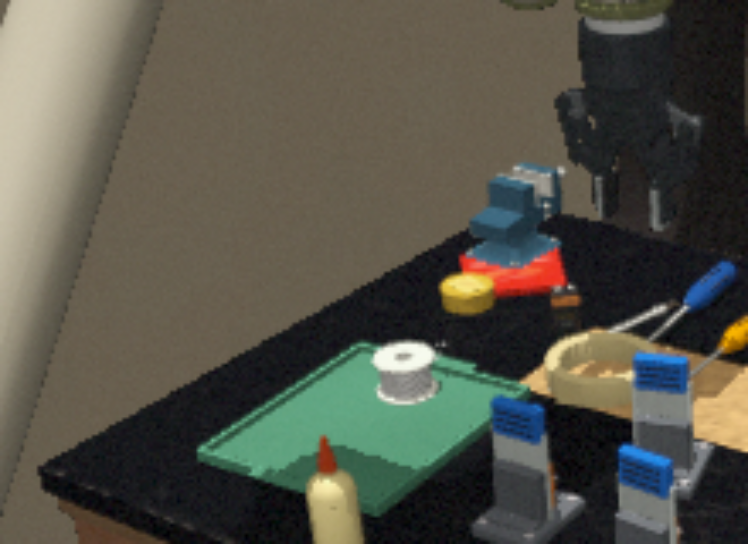

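The tape lies flat on the mat at about (600,365). The spool is at (405,370), axis measured at (0.557, 0.329).

>>> send_rows(deltas=[[[0.0155,0.0257,0,0,0,0,0.8],[0.0155,0.0257,0,0,0,0,0.8],[0.0155,0.0257,0,0,0,0,0.8],[0.0155,0.0257,0,0,0,0,0.8],[0.0155,0.0257,0,0,0,0,0.8],[0.0155,0.0257,0,0,0,0,0.8],[0.0155,0.0257,0,0,0,0,0.8],[0,0,0.04,0,0,0,0.8],[0,0,0.04,0,0,0,0.8],[0,0,0.02,0,0,0,0.8],[0,0,0,0,0,0,0.8]]])

```text
time_s: 11.38
position: [0.5543, 0.3285, 0.0588]
tool_rot: [[-1.0, -0.0, -0.005], [-0.0, 1.0, -0.002], [0.005, -0.002, -1.0]]
ft_force: [0.9, 0.2, 0.8]
grip_width: 0.0768
gripper_force: 0.0
```

>>> send_rows(deltas=[[[0,0,0.02,0,0,0,0.8],[0,0,0.015,0,0,0,0.8],[0,0,0.01,0,0,0,0.8],[0,0,0.003,0,0,0,0.8],[0,0,0,0,0,0,-0.2],[0,0,0,0,0,0,-0.2],[0,0,0,0,0,0,-0.2],[0,0,0,0,0,0,-0.2],[0,0,0,0,0,0,-0.2]]], squeeze=40)

```text
time_s: 12.5
position: [0.556, 0.329, 0.0149]
tool_rot: [[-1.0, -0.0, 0.001], [-0.0, 1.0, 0.0], [-0.001, 0.0, -1.0]]
ft_force: [-2.0, -1.9, 5.1]
grip_width: 0.0485
gripper_force: 40.3
```

>>> send_rows(deltas=[[[0,0,-0.02,0,0,0,-0.2],[0,0,-0.04,0,0,0,-0.2],[0,0,-0.04,0,0,0,-0.2],[0,0,-0.045,0,0,0,-0.2],[0,0,0,0,0,0,-0.2]]])

```text
time_s: 13.12
position: [0.5569, 0.3295, 0.1627]
tool_rot: [[-1.0, -0.0, 0.007], [-0.0, 1.0, 0.003], [-0.007, 0.003, -1.0]]
ft_force: [0.3, -0.1, -2.3]
grip_width: 0.0491
gripper_force: 41.8
```

>>> send_rows(deltas=[[[-0.0112,-0.0264,0,0,0,0,-0.2],[-0.0112,-0.0264,0,0,0,0,-0.2],[-0.0112,-0.0264,0,0,0,0,-0.2],[-0.0112,-0.0264,0,0,0,0,-0.2],[-0.0112,-0.0264,0,0,0,0,-0.2],[-0.0112,-0.0264,0,0,0,0,-0.2],[-0.0112,-0.0264,0,0,0,0,-0.2],[-0.0112,-0.0264,0,0,0,0,-0.2],[-0.0112,-0.0264,0,0,0,0,-0.2],[-0.0112,-0.0264,0,0,0,0,-0.2],[0,0,0,0,0,0,-0.2]]])

```text
time_s: 14.5
position: [0.6677, 0.0631, 0.1569]
tool_rot: [[-1.0, 0.002, -0.002], [0.002, 1.0, -0.0], [0.002, -0.0, -1.0]]
ft_force: [-0.2, 0.9, -1.6]
grip_width: 0.0489
gripper_force: 41.9
```

>>> send_rows(deltas=[[[0,0,0.04,0,0,0,-0.2],[0,0,0.04,0,0,0,-0.2],[0,0,0.03,0,0,0,-0.2],[0,0,0.02,0,0,0,-0.2],[0,0,0.01,0,0,0,-0.2],[0,0,0,0,0,0,-0.2]]])

```text
time_s: 15.25
position: [0.6673, 0.0654, 0.0181]
tool_rot: [[-1.0, -0.001, -0.001], [-0.001, 1.0, 0.0], [0.001, 0.0, -1.0]]
ft_force: [-0.4, -0.3, -1.4]
grip_width: 0.049
gripper_force: 41.9
```

>>> send_rows(deltas=[[[0,0,0.004,0,0,0,-0.2],[0,0,0.001,0,0,0,-0.2],[0,0,0,0,0,0,0.2],[0,0,0,0,0,0,0.7],[0,0,0,0,0,0,0.7],[0,0,0,0,0,0,0.7],[0,0,-0.03,0,0,0,0.7],[0,0,-0.05,0,0,0,0.7],[0,0,-0.05,0,0,0,0.7],[0,0,-0.05,0,0,0,0.7],[0,0,-0.05,0,0,0,0.7],[0,0,0,0,0,0,0.1]]])

```text
time_s: 16.75
position: [0.6688, 0.065, 0.2485]
tool_rot: [[-1.0, -0.0, 0.009], [-0.0, 1.0, -0.001], [-0.009, -0.001, -1.0]]
ft_force: [0.0, -0.2, -0.9]
grip_width: 0.0561
gripper_force: 0.0
```

>>> send_rows(deltas=[[[0,0,0,0,0,0.17,0.1],[0,0,0,0,0,0.17,0.1],[0,0,0,0,0,0.17,0.1],[0,0,0,0,0,0.17,0.1],[0,0,0,0,0,0.17,0.1],[0,0,0,0,0,0.17,0.1],[0,0,0,0,0,0.17,0.1],[0,0,0,0,0,0.17,0.1],[0,0,0,0,0,0.17,0.1],[0,0,0,0,0,0,0.1]]])

```text
time_s: 18.0
position: [0.6675, 0.065, 0.2426]
tool_rot: [[-0.042, 0.999, -0.002], [0.999, 0.042, 0.0], [0.0, -0.002, -1.0]]
ft_force: [-0.2, 0.2, 0.5]
grip_width: 0.0471
gripper_force: 0.0
```

Run:
```python
from h import *
where()
for n in("side","top"):
    d=cam(n);H,S,V=hsv(d);print(n)
    print("mat");blobs(d,V>90,.018,.048,(.59,.75,.02,.27),20)
    print("blue");blobs(d,(abs(H-108)<15)&(S>120)&(V>80),.098,.125,(.2,.75,-.3,.4))
    print("feet");blobs(d,V>50,.008,.02,(.38,.61,-.25,.2),90)
    print("floor");blobs(d,(abs(H-75)<20)&(S>60),-.01,.009,minn=200)
```

```text
t 18.0 pos [0.6675 0.065  0.2426] yhead 2.4 tilt 0.1 F [-0.2  0.2  0.5] w 0.0471 gf 0.0
side
mat
  px [254. 186.] n 275 c [0.6603 0.1928] size [111.  94.] ang 20.6 z 0.018 0.025 0.031
  px [292. 193.] n 206 c [0.668  0.0629] size [56. 55.] ang -48.5 z 0.018 0.035 0.041
blue
  px [274. 186.] n 63 c [0.5595 0.054 ] size [44. 16.] ang -82.5 z 0.098 0.107 0.111
  px [232. 200.] n 77 c [0.4411 0.1083] size [45. 17.] ang -83.6 z 0.099 0.107 0.111
  px [318. 201.] n 85 c [ 0.5473 -0.089 ] size [41. 17.] ang -61.0 z 0.098 0.106 0.111
  px [270. 215.] n 84 c [ 0.4285 -0.0181] size [44. 17.] ang -87.6 z 0.098 0.106 0.111
  px [326. 230.] n 95 c [ 0.4417 -0.1701] size [42. 16.] ang -80.2 z 0.099 0.106 0.112
feet
  px [283. 217.] n 98 c [0.5652 0.0334] size [77. 20.] ang 17.8 z 0.008 0.013 0.02
  px [235. 233.] n 246 c [0.4416 0.1063] size [77. 61.] ang 1.9 z 0.008 0.013 0.02
  px [311. 235.] n 92 c [ 0.5304 -0.0794] size [53. 24.] ang 23.2 z 0.008 0.013 0.02
  px [270. 249.] n 273 c [ 0.4286 -0.0185] size [79. 63.] ang -0.8 z 0.008 0.013 0.02
  px [324. 265.] n 295 c [ 0.4402 -0.168 ] size [81.
[... 225 characters left out ...]
 px [310. 193.] n 82 c [ 0.5556 -0.0876] size [42. 13.] ang -67.6 z 0.099 0.108 0.115
  px [341. 234.] n 82 c [ 0.4465 -0.1699] size [44. 12.] ang -78.1 z 0.099 0.109 0.116
  px [282. 238.] n 79 c [ 0.4331 -0.0187] size [42. 11.] ang 86.5 z 0.098 0.109 0.115
feet
  px [308. 202.] n 305 c [ 0.5562 -0.089 ] size [77. 59.] ang 22.7 z 0.008 0.014 0.02
  px [264. 202.] n 130 c [0.559  0.0408] size [56. 40.] ang 18.2 z 0.008 0.014 0.02
  px [335. 240.] n 347 c [ 0.4473 -0.1681] size [77. 60.] ang 10.0 z 0.008 0.013 0.02
  px [282. 244.] n 343 c [ 0.4347 -0.019 ] size [77. 60.] ang -2.2 z 0.008 0.013 0.02
floor
  px [162. 203.] n 2456 c [0.5399 0.3263] size [197. 139.] ang 89.5 z -0.005 0.005 0.009
```

```bash
cat >> h.py <<'E'
def plan(x,y,h,z=None,frm=None):
    s=where() if frm is None else None
    if frm is None: p=s["position"];R=s["tool_rot"];h0=np.degrees(np.arctan2(R[1,1],R[0,1]))
    else: p,h0=np.array(frm[:3]),frm[3]
    t=-np.radians(h-h0);a=np.radians(h);d=np.array([x-p[0],y-p[1]])
    ty=d@[np.cos(a),np.sin(a)];tx=d@[-np.sin(a),np.cos(a)]
    k=int(np.ceil(np.hypot(tx,ty)/.032)) or 1;kt=int(np.ceil(abs(t)/.17)) or 1
    print(f"turn {t:.3f}={kt}x{t/kt:.4f}; shift {tx:.4f},{ty:.4f}={k}x({tx/k:.4f},{ty/k:.4f})"+(f"; down {p[2]-z:.4f}" if z is not None else ""))
E
python3 -c "
from h import *
plan(.561,.0545,18,.08)"
```

```text
t 18.1 pos [0.6676 0.065  0.2429] yhead 2.6 tilt 0.06 F [ 0.3 -0.5 -0. ] w 0.0471 gf 0.0
turn -0.270=2x-0.1348; shift 0.0229,-0.1046=4x(0.0057,-0.0261); down 0.1629
```

>>> send_rows(deltas=[[[0,0,0,0,0,-0.135,0.1],[0,0,0,0,0,-0.135,0.1],[0.0057,-0.0261,0,0,0,0,0.1],[0.0057,-0.0261,0,0,0,0,0.1],[0.0057,-0.0261,0,0,0,0,0.1],[0.0057,-0.0261,0,0,0,0,0.1],[0,0,0.04,0,0,0,0.1],[0,0,0.04,0,0,0,0.1],[0,0,0,0,0,0,0.1]]])

```text
time_s: 19.23
position: [0.56, 0.0548, 0.1615]
tool_rot: [[-0.308, 0.951, -0.006], [0.951, 0.308, 0.001], [0.002, -0.005, -1.0]]
ft_force: [0.1, 1.1, 0.3]
grip_width: 0.0468
gripper_force: 0.0
```

>>> send_rows(deltas=[[[0,0,0.03,0,0,0,0.1],[0,0,0.03,0,0,0,0.1],[0,0,0.02,0,0,0,0.1],[0,0,0,0,0,0,0.1],[0,0,0,0,0,0,-0.6],[0,0,0,0,0,0,-0.9],[0,0,0,0,0,0,-0.9],[0,0,0,0,0,0,-0.9],[0,0,0,0,0,0,-0.9]]], squeeze=60)

```text
time_s: 20.35
position: [0.5622, 0.0547, 0.0848]
tool_rot: [[-0.306, 0.952, 0.003], [0.952, 0.306, -0.0], [-0.001, 0.003, -1.0]]
ft_force: [1.3, 1.1, 5.7]
grip_width: 0.0109
gripper_force: 62.2
```

>>> send_rows(deltas=[[[0,0,-0.005,0,0,0,-0.9],[0,0,-0.01,0,0,0,-0.9],[0,0,-0.015,0,0,0,-0.9],[0,0,-0.02,0,0,0,-0.9],[0,0,-0.03,0,0,0,-0.9],[0,0,-0.03,0,0,0,-0.9],[0,0,-0.04,0,0,0,-0.9],[0,0,-0.02,0,0,0,-0.9],[0,0,0,0,0,0,-0.9],[0,0,0,0,0,0,-0.9]]])

```text
time_s: 21.6
position: [0.5608, 0.0548, 0.2528]
tool_rot: [[-0.306, 0.952, -0.002], [0.952, 0.306, 0.0], [0.001, -0.002, -1.0]]
ft_force: [-0.3, -1.0, -4.1]
grip_width: 0.0107
gripper_force: 60.8
```

Run:
```python
from h import *
where()
d=cam("side");save(d,"side5.png",(130,60,450,300),2.4)
```

```text
t 21.6 pos [0.5608 0.0548 0.2528] yhead 17.8 tilt 0.1 F [-0.3 -1.  -4.1] w 0.0107 gf 60.8
```

View pics/side5.png

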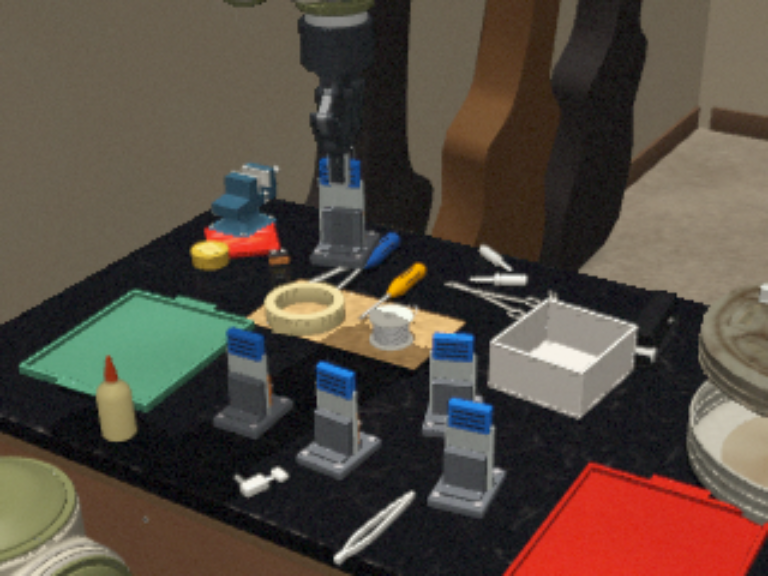

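Clip D came up with its card (held at about (340,210) in the crop), so it is sound. Next I'll measure the trays for placing.

Run:
```python
from h import *
for n in("top","side"):
    d=cam(n);H,S,V=hsv(d);W=d["W"]
    for nm,m,box in(("green",(abs(H-75)<20)&(S>60),(.3,.7,.15,.5)),("red",((H<6)|(H>174))&(S>150),(.25,.65,-.6,-.2))):
        m=m&(W[...,2]>-.01)&(W[...,2]<.03)&(W[...,0]>box[0])&(W[...,0]<box[1])&(W[...,1]>box[2])&(W[...,1]<box[3])
        m=cv2.morphologyEx(m.astype(np.uint8),cv2.MORPH_OPEN,np.ones((31,31)))>0   # drops the end tabs
        p=W[m];print(n,nm,rect(p),p[:,:2].mean(0).round(4))
```

```text
top green (array([0., 0.]), array([0., 0.]), 0.0) [nan nan]
top red (array([ 0.40414722, -0.34503207]), array([143., 133.]), -0.5) [ 0.4041 -0.3429]
side green (array([0., 0.]), array([0., 0.]), 0.0) [nan nan]
side red (array([0., 0.]), array([0., 0.]), 0.0) [nan nan]<stdin>:7: RuntimeWarning: Mean of empty slice.
  ret = um.true_divide(
```

```bash
cat >> h.py <<'E'
def cast(d,uv,z):
    K=d["K"];r=np.c_[(uv-[K[0][2],K[1][2]])/K[0][0],np.ones(len(uv))]@d["R"]
    c=-d["R"].T@d["t"];return c+r*((z-c[2])/r[:,2])[:,None]
E
python3 - <<'E'
from h import *
for n in("top","side"):
    d=cam(n);H,S,V=hsv(d)
    for nm,m in(("green",(abs(H-75)<25)&(S>50)),("red",((H<6)|(H>174))&(S>130))):
        m=cv2.morphologyEx(m.astype(np.uint8),cv2.MORPH_CLOSE,np.ones((7,7)))
        m=cv2.morphologyEx(m,cv2.MORPH_OPEN,np.ones((23,23) if n=="top" else (5,5)))
        c=max(cv2.findContours(m,0,2)[0],key=cv2.contourArea)[:,0].astype(float)
        p=cast(d,c,.012);print(n,nm,rect(p),p[:,:2].min(0).round(3),p[:,:2].max(0).round(3), cv2.boundingRect(c.astype(np.int32)))
E
```

```text
top green (array([0.49215271, 0.31698535]), array([236., 195.]), 4.7) [0.375 0.217] [0.61  0.422] (126, 179, 71, 83)
top red (array([ 0.43373843, -0.35595667]), array([230., 195.]), 1.4) [ 0.318 -0.454] [ 0.55  -0.257] (368, 205, 73, 84)
side green (array([0.50004681, 0.18298048]), array([625., 471.]), 89.4) [ 0.266 -0.129] [0.739 0.496] (104, 160, 207, 130)
side red (array([ 0.43388934, -0.35772516]), array([248., 196.]), 2.1) [ 0.309 -0.459] [ 0.558 -0.256] (336, 253, 115, 84)
```

```bash
python3 -c "
from h import *
plan(.5388,.3674,4,.092)"
```

```text
t 21.85 pos [0.5612 0.0547 0.253 ] yhead 17.8 tilt 0.08 F [ 0.5  0.3 -3.6] w 0.0111 gf 60.8
turn 0.241=2x0.1206; shift 0.3135,-0.0005=10x(0.0313,-0.0001); down 0.1610
```

>>> send_rows(deltas=[[[0.031,0,0,0,0,0,-0.9],[0.031,0,0,0,0,0,-0.9],[0.031,0,0,0,0,0,-0.9],[0.031,0,0,0,0,0,-0.9],[0.031,0,0,0,0,0,-0.9],[0.031,0,0,0,0,0,-0.9],[0.031,0,0,0,0,0,-0.9],[0.031,0,0,0,0,0,-0.9],[0.031,0,0,0,0,0,-0.9],[0.031,0,0,0,0,0.12,-0.9],[0,0,0,0,0,0.12,-0.9],[0,0,0,0,0,0,-0.9]]])

```text
time_s: 23.35
position: [0.4663, 0.35, 0.2532]
tool_rot: [[-0.072, 0.997, -0.001], [0.997, 0.072, -0.0], [-0.0, -0.001, -1.0]]
ft_force: [0.3, 0.1, -3.0]
grip_width: 0.0109
gripper_force: 60.7
```

```bash
python3 -c "
from h import *
plan(.5388,.3674,4,.092)"
```

```text
t 23.35 pos [0.4663 0.35   0.2532] yhead 4.2 tilt 0.04 F [ 0.3  0.1 -3. ] w 0.0109 gf 60.7
turn 0.003=1x0.0027; shift 0.0123,0.0735=3x(0.0041,0.0245); down 0.1612
```

>>> send_rows(deltas=[[[0.0041,0.0245,0,0,0,0,-0.9],[0.0041,0.0245,0,0,0,0,-0.9],[0.0041,0.0245,0,0,0,0,-0.9],[0,0,0,0,0,0,-0.9],[0,0,0.04,0,0,0,-0.9],[0,0,0.04,0,0,0,-0.9],[0,0,0.04,0,0,0,-0.9],[0,0,0.02,0,0,0,-0.9],[0,0,0.01,0,0,0,-0.9],[0,0,0.005,0,0,0,-0.9],[0,0,0,0,0,0,-0.9]]])

```text
time_s: 24.72
position: [0.539, 0.3674, 0.0992]
tool_rot: [[-0.071, 0.997, 0.001], [0.997, 0.071, 0.0], [0.0, 0.001, -1.0]]
ft_force: [-0.2, -0.9, -2.5]
grip_width: 0.0107
gripper_force: 60.8
```

>>> send_rows(deltas=[[[0,0,0.003,0,0,0,-0.9],[0,0,0.002,0,0,0,-0.9],[0,0,0,0,0,0,-0.9]]])

```text
time_s: 25.1
position: [0.5389, 0.3673, 0.0936]
tool_rot: [[-0.071, 0.997, -0.0], [0.997, 0.071, -0.0], [-0.0, -0.0, -1.0]]
ft_force: [1.1, -0.3, -3.0]
grip_width: 0.011
gripper_force: 60.9
```

>>> send_rows(deltas=[[[0,0,0.002,0,0,0,-0.9],[0,0,0.001,0,0,0,-0.9],[0,0,0,0,0,0,-0.9]]])

```text
time_s: 25.48
position: [0.5389, 0.3673, 0.0905]
tool_rot: [[-0.071, 0.997, -0.0], [0.997, 0.071, -0.0], [-0.0, -0.0, -1.0]]
ft_force: [-0.2, 0.5, -2.2]
grip_width: 0.0107
gripper_force: 60.9
```

>>> send_rows(deltas=[[[0,0,0.001,0,0,0,-0.9],[0,0,0,0,0,0,-0.9]]])

```text
time_s: 25.72
position: [0.5391, 0.3674, 0.0899]
tool_rot: [[-0.071, 0.997, 0.001], [0.997, 0.071, 0.0], [0.0, 0.001, -1.0]]
ft_force: [0.4, -0.6, -1.1]
grip_width: 0.0109
gripper_force: 61.1
```

>>> send_rows(deltas=[[[0,0,0.0005,0,0,0,-0.7],[0,0,0,0,0,0,-0.4],[0,0,0,0,0,0,0.1],[0,0,0,0,0,0,0.1],[0,0,-0.02,0,0,0,0.1],[0,0,-0.03,0,0,0,0.1],[0,0,-0.04,0,0,0,0.1],[0,0,-0.04,0,0,0,0.1],[0,0,0,0,0,0.035,0.1],[0,0,0,0,0,0,0.1]]])

```text
time_s: 26.98
position: [0.5386, 0.3672, 0.2183]
tool_rot: [[-0.036, 0.999, -0.001], [0.999, 0.036, -0.001], [-0.001, -0.001, -1.0]]
ft_force: [-0.6, -0.0, -1.1]
grip_width: 0.047
gripper_force: 0.0
```

Run:
```python
from h import *
plan(.442,.1075,2,.084)
for n in("side","top"):
    d=cam(n);H,S,V=hsv(d);print(n)
    print("blue");blobs(d,(abs(H-108)<15)&(S>120)&(V>80),.098,.125,(.2,.75,.2,.45))
    print("feet");blobs(d,(V>50)&(S<60),.011,.024,(.4,.61,.25,.45),50)
```

```text
t 26.975 pos [0.5386 0.3672 0.2183] yhead 2.1 tilt 0.08 F [-0.6 -0.  -1.1] w 0.047 gf 0.0
turn 0.001=1x0.0009; shift -0.2562,-0.1056=9x(-0.0285,-0.0117); down 0.1343
side
blue
  px [182. 164.] n 75 c [0.536  0.3654] size [47. 16.] ang -83.2 z 0.098 0.109 0.116
feet
  px [186. 193.] n 186 c [0.5366 0.3592] size [79. 55.] ang 0.1 z 0.011 0.018 0.024
top
blue
  px [142. 193.] n 24 c [0.542  0.3504] size [12. 10.] ang 12.8 z 0.102 0.113 0.121
feet
  px [148. 203.] n 285 c [0.5409 0.3639] size [76. 58.] ang 5.8 z 0.011 0.018 0.024
```

>>> send_rows(deltas=[[[-0.0285,-0.0117,0,0,0,0,0.1],[-0.0285,-0.0117,0,0,0,0,0.1],[-0.0285,-0.0117,0,0,0,0,0.1],[-0.0285,-0.0117,0,0,0,0,0.1],[-0.0285,-0.0117,0,0,0,0,0.1],[-0.0285,-0.0117,0,0,0,0,0.1],[-0.0285,-0.0117,0,0,0,0,0.1],[-0.0285,-0.0117,0,0,0,0,0.1],[-0.0285,-0.0117,0,0,0,0,0.1],[0,0,0.03,0,0,0,0.1],[0,0,0.03,0,0,0,0.1],[0,0,0,0,0,0,0.1]]])

```text
time_s: 28.58
position: [0.4417, 0.1072, 0.1573]
tool_rot: [[-0.036, 0.999, -0.005], [0.999, 0.036, 0.0], [0.0, -0.005, -1.0]]
ft_force: [0.3, 0.9, 0.2]
grip_width: 0.047
gripper_force: 0.0
```

>>> send_rows(deltas=[[[0,0,0.03,0,0,0,0.1],[0,0,0.03,0,0,0,0.1],[0,0,0.014,0,0,0,0.1],[0,0,0,0,0,0,0.1],[0,0,0,0,0,0,-0.6],[0,0,0,0,0,0,-0.9],[0,0,0,0,0,0,-0.9],[0,0,0,0,0,0,-0.9]]], squeeze=60)

```text
time_s: 29.58
position: [0.444, 0.1072, 0.0862]
tool_rot: [[-0.036, 0.999, 0.003], [0.999, 0.036, -0.0], [-0.0, 0.003, -1.0]]
ft_force: [1.2, -0.2, 6.4]
grip_width: 0.0107
gripper_force: 59.6
```

>>> send_rows(deltas=[[[0,0,-0.005,0,0,0,-0.9],[0,0,-0.01,0,0,0,-0.9],[0,0,-0.015,0,0,0,-0.9],[0,0,-0.02,0,0,0,-0.9],[0,0,-0.03,0,0,0,-0.9],[0,0,-0.03,0,0,0,-0.9],[0,0,-0.04,0,0,0,-0.9],[0,0,-0.02,0,0,0,-0.9],[0,0,0,0,0,0,-0.9],[0,0,0,0,0,0,-0.9]]])

```text
time_s: 30.82
position: [0.4423, 0.1073, 0.2543]
tool_rot: [[-0.036, 0.999, -0.002], [0.999, 0.036, 0.0], [0.0, -0.002, -1.0]]
ft_force: [-0.6, 0.2, -1.8]
grip_width: 0.0108
gripper_force: 58.7
```

```bash
cat >> h.py <<'E'
def held():
    """what hangs under the gripper: points below the TCP"""
    s=where();p=s["position"];d=cam("side");W=d["W"]
    m=(np.hypot(W[...,0]-p[0],W[...,1]-p[1])<.06)&(W[...,2]>.03)&(W[...,2]<p[2])
    q=W[m];q=q[q[:,2]>.125] if p[2]>.23 else q
    print("hang: lowest rel TCP",(np.percentile(q[:,2],2)-p[2]).round(3)); 
    low=q[(q[:,2]<p[2]-.07)];print("pts 70+ mm under TCP",len(low), "size",rect(low)[1] if len(low)>5 else "")
    f=(np.hypot(W[...,0]-p[0],W[...,1]-p[1])<.05)&(W[...,2]>.008)&(W[...,2]<.06);print("pts on bench there",f.sum())
E
python3 -c "
from h import *
held()"
```

```text
t 30.825 pos [0.4423 0.1073 0.2543] yhead 2.1 tilt 0.11 F [-0.6  0.2 -1.8] w 0.0108 gf 58.7
hang: lowest rel TCP -0.073
pts 70+ mm under TCP 26 size [48.  7.]
pts on bench there 511
```

Only the card hangs here (lowest point 73 mm under the TCP, a 48 mm blade) and the clip stayed on the bench, so A is weak. This card goes in the box.

```bash
python3 -c "
from h import *
d=cam('top');H,S,V=hsv(d);blobs(d,V>90,.053,.075,(.6,.78,-.25,-.05),5)
d=cam('side');H,S,V=hsv(d);blobs(d,V>90,.053,.075,(.6,.78,-.25,-.05),5)
plan(.685,-.152,2,.09)"
```

```text
px [333. 147.] n 317 c [ 0.7001 -0.1528] size [134. 120.] ang -4.5 z 0.053 0.06 0.069
  px [364. 200.] n 343 c [ 0.6937 -0.1527] size [137. 123.] ang -4.4 z 0.053 0.057 0.063
t 30.975 pos [0.4425 0.1072 0.2542] yhead 2.1 tilt 0.12 F [ 0.5 -0.  -0.8] w 0.011 gf 58.7
turn 0.001=1x0.0011; shift -0.2675,0.2333=12x(-0.0223,0.0194); down 0.1642
```

>>> send_rows(deltas=[[[-0.0223,0.0198,0,0,0,0,-0.9],[-0.0223,0.0198,0,0,0,0,-0.9],[-0.0223,0.0198,0,0,0,0,-0.9],[-0.0223,0.0198,0,0,0,0,-0.9],[-0.0223,0.0198,0,0,0,0,-0.9],[-0.0223,0.0198,0,0,0,0,-0.9],[-0.0223,0.0198,0,0,0,0,-0.9],[-0.0223,0.0198,0,0,0,0,-0.9],[-0.0223,0.0198,0,0,0,0,-0.9],[-0.0223,0.0198,0,0,0,0,-0.9],[-0.0223,0.0198,0,0,0,0,-0.9],[-0.0223,0.0198,0,0,0,0,-0.9]]])

```text
time_s: 32.48
position: [0.6905, -0.1523, 0.254]
tool_rot: [[-0.036, 0.999, -0.002], [0.999, 0.036, 0.001], [0.001, -0.002, -1.0]]
ft_force: [0.4, -0.1, 0.0]
grip_width: 0.0108
gripper_force: 58.7
```

>>> send_rows(deltas=[[[0,0,0,0,0,0,-0.9],[0,0,0.04,0,0,0,-0.9],[0,0,0.04,0,0,0,-0.9],[0,0,0.04,0,0,0,-0.9],[0,0,0.03,0,0,0,-0.9],[0,0,0.01,0,0,0,-0.9],[0,0,0,0,0,0,-0.9]]])

```text
time_s: 33.35
position: [0.6899, -0.1513, 0.0953]
tool_rot: [[-0.036, 0.999, -0.0], [0.999, 0.036, 0.0], [0.0, -0.0, -1.0]]
ft_force: [-0.2, -0.6, 0.7]
grip_width: 0.0109
gripper_force: 58.7
```

>>> send_rows(deltas=[[[0,0,0,0,0,0,0.1],[0,0,0,0,0,0,0.1],[0,0,0,0,0,0,0.1],[0,0,-0.03,0,0,0,0.1],[0,0,-0.04,0,0,0,0.1],[0,0,-0.04,0,0,0,0.1],[0,0,-0.03,0,0,0,0.1],[0,0,0,0,0,0,0.1]]])

```text
time_s: 34.35
position: [0.6906, -0.1519, 0.238]
tool_rot: [[-0.036, 0.999, 0.005], [0.999, 0.036, -0.002], [-0.002, 0.005, -1.0]]
ft_force: [0.5, 0.2, -0.4]
grip_width: 0.0471
gripper_force: 0.0
```

```bash
cat >> h.py <<'E'
def clips(box=(.38,.61,-.25,.2)):
    for n in("side","top"):
        d=cam(n);H,S,V=hsv(d);print(n)
        print("jaw/top");blobs(d,V>30,.045,.064,box,20)
        print("feet");blobs(d,V>50,.008,.02,box,60)
    return d
E
python3 - <<'E'
from h import *
clips((.38,.5,.05,.17))
d=cam("side");H,S,V=hsv(d);print("card in box");blobs(d,(abs(H-108)<15)&(S>120)&(V>60),.0,.12,(.6,.78,-.25,-.05),5)
plan(.439,.107,2,.05)
E
```

```text
side
jaw/top
  px [233. 219.] n 124 c [0.4391 0.107 ] size [45. 29.] ang -85.8 z 0.045 0.054 0.058
feet
  px [234. 233.] n 246 c [0.4391 0.1039] size [79. 63.] ang -0.3 z 0.008 0.012 0.02
top
jaw/top
feet
card in box
  px [369. 206.] n 96 c [ 0.7349 -0.1499] size [42. 37.] ang -87.8 z 0.008 0.016 0.021
t 34.5 pos [ 0.6896 -0.1515  0.2336] yhead 2.1 tilt 0.14 F [-0.2  0.6 -0.3] w 0.0472 gf 0.0
turn 0.001=1x0.0010; shift 0.2671,-0.2414=12x(0.0223,-0.0201); down 0.1836
```

The card lies flat in the box. Clip A's jaws are at (0.439, 0.107).

>>> send_rows(deltas=[[[0.0223,-0.0201,0,0,0,0,0.1],[0.0223,-0.0201,0,0,0,0,0.1],[0.0223,-0.0201,0,0,0,0,0.1],[0.0223,-0.0201,0,0,0,0,0.1],[0.0223,-0.0201,0,0,0,0,0.1],[0.0223,-0.0201,0,0,0,0,0.1],[0.0223,-0.0201,0,0,0,0,0.1],[0.0223,-0.0201,0,0,0,0,0.1],[0.0223,-0.0201,0,0,0,0,0.1],[0.0223,-0.0201,0,0,0,0,0.1],[0.0223,-0.0201,0,0,0,0,0.1],[0.0223,-0.0201,0,0,0,0,0.1]]])

```text
time_s: 36.0
position: [0.438, 0.1077, 0.234]
tool_rot: [[-0.036, 0.999, -0.002], [0.999, 0.036, 0.0], [0.0, -0.002, -1.0]]
ft_force: [0.4, 0.5, -0.0]
grip_width: 0.0472
gripper_force: 0.0
```

>>> send_rows(deltas=[[[0,0,0,0,0,0,0.1],[0,0,0.04,0,0,0,0.1],[0,0,0.04,0,0,0,0.1],[0,0,0.04,0,0,0,0.1],[0,0,0.04,0,0,0,0.1],[0,0,0.025,0,0,0,0.1],[0,0,0.014,0,0,0,0.1],[0,0,0,0,0,0,0.1]]])

```text
time_s: 37.0
position: [0.439, 0.1066, 0.0348]
tool_rot: [[-0.035, 0.999, -0.003], [0.999, 0.035, -0.0], [0.0, -0.003, -1.0]]
ft_force: [0.6, 0.1, 0.7]
grip_width: 0.047
gripper_force: 0.0
```

>>> send_rows(deltas=[[[0,0,0,0,0,0,-0.3],[0,0,0,0,0,0,-0.8],[0,0,0,0,0,0,-0.8],[0,0,0,0,0,0,-0.8],[0,0,0,0,0,0,-0.8]]])

```text
time_s: 37.62
position: [0.4383, 0.1069, 0.0376]
tool_rot: [[-0.037, 0.999, -0.001], [0.999, 0.037, -0.001], [-0.001, -0.001, -1.0]]
ft_force: [-9.3, -2.3, 18.8]
grip_width: 0.0161
gripper_force: 58.7
```

>>> send_rows(deltas=[[[0,0,-0.01,0,0,0,-0.8],[0,0,-0.03,0,0,0,-0.8],[0,0,-0.04,0,0,0,-0.8],[0,0,-0.04,0,0,0,-0.8],[0,0,-0.04,0,0,0,-0.8],[0,0,-0.03,0,0,0,-0.8],[0,0,0,0,0,0,-0.8],[0,0,0,0,0,0,-0.8]]])

```text
time_s: 38.62
position: [0.4387, 0.1071, 0.2251]
tool_rot: [[-0.036, 0.999, -0.002], [0.999, 0.036, 0.0], [0.0, -0.002, -1.0]]
ft_force: [-1.1, 0.0, -2.7]
grip_width: 0.0143
gripper_force: 60.2
```

Run:
```python
from h import *
plan(.3815,-.4036,2,.045)
d=cam("side");W=d["W"]
m=(abs(W[...,0]-.438)<.06)&(abs(W[...,1]-.107)<.05)&(W[...,2]>.13)&(W[...,2]<.26)
p=W[m];print(np.percentile(p[:,2],[1,5]).round(3))
for lo in np.arange(.17,.26,.01):
    q=p[(p[:,2]>lo)&(p[:,2]<lo+.01)]
    if len(q)>3: print(lo.round(2),len(q),rect(q))
```

```text
t 38.625 pos [0.4387 0.1071 0.2251] yhead 2.1 tilt 0.11 F [-1.1  0.  -2.7] w 0.0143 gf 60.2
turn 0.001=1x0.0011; shift -0.5084,-0.0750=17x(-0.0299,-0.0044); down 0.1801
[0.188 0.192]
0.18 17 (array([0.43732248, 0.08259523]), array([80., 28.]), -23.0)
0.19 192 (array([0.43846121, 0.10541614]), array([79., 60.]), 1.5)
0.2 152 (array([0.43580612, 0.10365459]), array([70., 57.]), -1.6)
0.21 65 (array([0.4351261 , 0.09757504]), array([48., 36.]), -41.9)
0.22 53 (array([0.43449323, 0.10002551]), array([49., 29.]), -47.3)
0.23 65 (array([0.42813525, 0.10325496]), array([43., 25.]), -63.4)
0.24 78 (array([0.43166345, 0.10094149]), array([40., 36.]), -42.8)
0.25 62 (array([0.43388989, 0.10100986]), array([45., 17.]), -10.8)
```

>>> send_rows(deltas=[[[-0.03,-0.0044,0,0,0,0,-0.8],[-0.03,-0.0044,0,0,0,0,-0.8],[-0.03,-0.0044,0,0,0,0,-0.8],[-0.03,-0.0044,0,0,0,0,-0.8],[-0.03,-0.0044,0,0,0,0,-0.8],[-0.03,-0.0044,0,0,0,0,-0.8],[-0.03,-0.0044,0,0,0,0,-0.8],[-0.03,-0.0044,0,0,0,0,-0.8],[-0.03,-0.0044,0,0,0,0,-0.8],[-0.03,-0.0044,0,0,0,0,-0.8],[-0.03,-0.0044,0,0,0,0,-0.8],[-0.03,-0.0044,0,0,0,0,-0.8]]])

```text
time_s: 40.17
position: [0.399, -0.2553, 0.2247]
tool_rot: [[-0.036, 0.999, -0.002], [0.999, 0.036, 0.002], [0.002, -0.002, -1.0]]
ft_force: [0.1, -0.2, -2.2]
grip_width: 0.0147
gripper_force: 60.2
```

>>> send_rows(deltas=[[[-0.03,-0.0044,0,0,0,0,-0.8],[-0.03,-0.0044,0,0,0,0,-0.8],[-0.03,-0.0044,0,0,0,0,-0.8],[-0.03,-0.0044,0,0,0,0,-0.8],[-0.028,-0.0044,0,0,0,0,-0.8],[0,0,0,0,0,0,-0.8],[0,0,0.04,0,0,0,-0.8],[0,0,0.04,0,0,0,-0.8],[0,0,0.04,0,0,0,-0.8],[0,0,0.03,0,0,0,-0.8],[0,0,0.02,0,0,0,-0.8],[0,0,0,0,0,0,-0.8]]])

```text
time_s: 41.68
position: [0.3824, -0.4016, 0.0544]
tool_rot: [[-0.036, 0.999, -0.002], [0.999, 0.037, 0.004], [0.004, -0.002, -1.0]]
ft_force: [-0.0, 0.0, -1.7]
grip_width: 0.0146
gripper_force: 60.2
```

>>> send_rows(deltas=[[[0,0,0.006,0,0,0,-0.8],[0,0,0.003,0,0,0,-0.8],[0,0,0.002,0,0,0,-0.8],[0,0,0,0,0,0,-0.8]]])

```text
time_s: 42.18
position: [0.3829, -0.4033, 0.0452]
tool_rot: [[-0.036, 0.999, 0.0], [0.999, 0.036, -0.0], [-0.0, 0.0, -1.0]]
ft_force: [0.2, -0.3, -2.4]
grip_width: 0.0146
gripper_force: 60.2
```

>>> send_rows(deltas=[[[0,0,0.0025,0,0,0,-0.8],[0,0,0.001,0,0,0,-0.8],[0,0,0,0,0,0,-0.5],[0,0,0,0,0,0,-0.2],[0,0,0,0,0,0,0.1],[0,0,0,0,0,0,0.1],[0,0,-0.03,0,0,0,0.1],[0,0,-0.04,0,0,0,0.1],[0,0,-0.04,0,0,0,0.1],[0,0,-0.04,0,0,0,0.1],[0,0,-0.04,0,0,-0.14,0.1],[0,0,0,0,0,0,0.1]]])

```text
time_s: 43.68
position: [0.3834, -0.4041, 0.2346]
tool_rot: [[-0.176, 0.984, 0.003], [0.984, 0.176, -0.005], [-0.006, 0.002, -1.0]]
ft_force: [0.4, -0.5, -0.6]
grip_width: 0.0471
gripper_force: 0.0
```

Run:
```python
from h import *
plan(.4435,-.1695,10,.084)
clips((.3,.5,-.46,-.3))
```

```text
t 43.675 pos [ 0.3834 -0.4041  0.2346] yhead 10.1 tilt 0.36 F [ 0.4 -0.5 -0.6] w 0.0471 gf 0.0
turn 0.002=1x0.0025; shift 0.2206,0.0999=8x(0.0276,0.0125); down 0.1506
side
jaw/top
  px [408. 295.] n 253 c [ 0.3788 -0.4037] size [44. 27.] ang -88.9 z 0.045 0.058 0.063
feet
  px [401. 317.] n 444 c [ 0.3731 -0.4173] size [231. 118.] ang -40.0 z 0.008 0.011 0.016
  px [407. 314.] n 391 c [ 0.3817 -0.4019] size [78. 63.] ang 2.0 z 0.008 0.016 0.02
top
jaw/top
feet
```

Clip A stands upright on the red tray at (0.382, -0.402). Next is clip C.

>>> send_rows(deltas=[[[0.0276,0.0125,0,0,0,0,0.1],[0.0276,0.0125,0,0,0,0,0.1],[0.0276,0.0125,0,0,0,0,0.1],[0.0276,0.0125,0,0,0,0,0.1],[0.0276,0.0125,0,0,0,0,0.1],[0.0276,0.0125,0,0,0,0,0.1],[0.0276,0.0125,0,0,0,0,0.1],[0.0276,0.0125,0,0,0,0,0.1],[0,0,0.03,0,0,0,0.1],[0,0,0.03,0,0,0,0.1],[0,0,0.01,0,0,0,0.1],[0,0,0,0,0,0,0.1]]])

```text
time_s: 45.28
position: [0.4424, -0.1683, 0.1611]
tool_rot: [[-0.175, 0.985, -0.001], [0.985, 0.175, 0.001], [0.001, -0.001, -1.0]]
ft_force: [0.1, 0.2, 0.2]
grip_width: 0.047
gripper_force: 0.0
```

>>> send_rows(deltas=[[[0,0,0.03,0,0,0,0.1],[0,0,0.03,0,0,0,0.1],[0,0,0.019,0,0,0,0.1],[0,0,0,0,0,0,0.1],[0,0,0,0,0,0,-0.6],[0,0,0,0,0,0,-0.9],[0,0,0,0,0,0,-0.9],[0,0,0,0,0,0,-0.9]]], squeeze=60)

```text
time_s: 46.28
position: [0.4435, -0.1688, 0.0838]
tool_rot: [[-0.175, 0.985, 0.003], [0.985, 0.175, -0.002], [-0.002, 0.002, -1.0]]
ft_force: [0.3, 0.9, 5.9]
grip_width: 0.0109
gripper_force: 59.7
```

>>> send_rows(deltas=[[[0,0,-0.005,0,0,0,-0.9],[0,0,-0.01,0,0,0,-0.9],[0,0,-0.015,0,0,0,-0.9],[0,0,-0.02,0,0,0,-0.9],[0,0,-0.03,0,0,0,-0.9],[0,0,-0.03,0,0,0,-0.9],[0,0,-0.04,0,0,0,-0.9],[0,0,-0.02,0,0,0,-0.9],[0,0,0,0,0,0,-0.9],[0,0,0,0,0,0,-0.9]]])

```text
time_s: 47.52
position: [0.4421, -0.1681, 0.2518]
tool_rot: [[-0.175, 0.985, -0.002], [0.985, 0.175, 0.001], [0.001, -0.001, -1.0]]
ft_force: [0.1, -0.6, -0.4]
grip_width: 0.011
gripper_force: 58.7
```

```bash
python3 -c "
from h import *
held()"
```

```text
t 47.525 pos [ 0.4421 -0.1681  0.2518] yhead 10.1 tilt 0.1 F [ 0.1 -0.6 -0.4] w 0.011 gf 58.7
hang: lowest rel TCP -0.071
pts 70+ mm under TCP 18 size [50.  7.]
pts on bench there 618
```

C is weak too: only its card hangs. That card goes to the box.

>>> send_rows(deltas=[[[-0.0031,0.0303,0,0,0,0,-0.9],[-0.0031,0.0303,0,0,0,0,-0.9],[-0.0031,0.0303,0,0,0,0,-0.9],[-0.0031,0.0303,0,0,0,0,-0.9],[-0.0031,0.0303,0,0,0,0,-0.9],[-0.0031,0.0303,0,0,0,0,-0.9],[-0.0031,0.0303,0,0,0,0,-0.9],[-0.0031,0.0303,0,0,0,0,-0.9],[0,0,0,0,0,0,-0.9]]])

```text
time_s: 48.7
position: [0.6866, -0.15, 0.2498]
tool_rot: [[-0.176, 0.984, -0.003], [0.984, 0.176, 0.001], [0.002, -0.003, -1.0]]
ft_force: [0.0, -0.3, -1.0]
grip_width: 0.0113
gripper_force: 58.8
```

>>> send_rows(deltas=[[[0,0,0.04,0,0,0,-0.9],[0,0,0.04,0,0,0,-0.9],[0,0,0.04,0,0,0,-0.9],[0,0,0.025,0,0,0,-0.9],[0,0,0,0,0,0,-0.9],[0,0,0,0,0,0,0.1],[0,0,0,0,0,0,0.1],[0,0,0,0,0,0,0.1],[0,0,-0.03,0,0,0,0.1],[0,0,-0.04,0,0,0,0.1],[0,0,-0.04,0,0,0,0.1],[0,0,-0.03,0,0,0,0.1]]])

```text
time_s: 50.2
position: [0.6857, -0.1503, 0.2502]
tool_rot: [[-0.175, 0.985, 0.002], [0.985, 0.175, -0.001], [-0.001, 0.002, -1.0]]
ft_force: [-0.2, -0.2, 0.2]
grip_width: 0.0469
gripper_force: 0.0
```

Run:
```python
from h import *
clips((.38,.5,-.23,-.11))
d=cam("side");H,S,V=hsv(d);print("card in box");blobs(d,(abs(H-108)<15)&(S>120)&(V>60),.0,.15,(.6,.8,-.25,-.05),5)
plan(.439,-.17,10,.038)
```

```text
side
jaw/top
  px [324. 249.] n 155 c [ 0.4356 -0.1683] size [45. 28.] ang -75.6 z 0.045 0.054 0.058
feet
  px [324. 265.] n 306 c [ 0.438  -0.1679] size [80. 60.] ang 10.5 z 0.008 0.012 0.02
top
jaw/top
  px [339. 239.] n 124 c [ 0.4437 -0.1699] size [38. 23.] ang -80.7 z 0.045 0.056 0.064
feet
  px [337. 230.] n 115 c [ 0.4673 -0.1674] size [56. 32.] ang -83.3 z 0.008 0.013 0.019
  px [340. 249.] n 145 c [ 0.4218 -0.1777] size [51. 28.] ang -76.5 z 0.008 0.014 0.02
card in box
  px [366. 202.] n 162 c [ 0.7345 -0.1409] size [62. 34.] ang 85.0 z 0.007 0.028 0.036
t 50.35 pos [ 0.686  -0.1504  0.2494] yhead 10.1 tilt 0.21 F [-0.2  0.3 -1.4] w 0.0468 gf 0.0
turn 0.002=1x0.0016; shift 0.0236,-0.2466=8x(0.0030,-0.0308); down 0.2114
```

>>> send_rows(deltas=[[[0.003,-0.0308,0,0,0,0,0.1],[0.003,-0.0308,0,0,0,0,0.1],[0.003,-0.0308,0,0,0,0,0.1],[0.003,-0.0308,0,0,0,0,0.1],[0.003,-0.0308,0,0,0,0,0.1],[0.003,-0.0308,0,0,0,0,0.1],[0.003,-0.0308,0,0,0,0,0.1],[0.003,-0.0308,0,0,0,0,0.1],[0,0,0.04,0,0,0,0.1],[0,0,0.04,0,0,0,0.1],[0,0,0.04,0,0,0,0.1],[0,0,0,0,0,0,0.1]]])

```text
time_s: 51.85
position: [0.4372, -0.1687, 0.1251]
tool_rot: [[-0.175, 0.985, -0.006], [0.985, 0.175, 0.004], [0.005, -0.005, -1.0]]
ft_force: [0.4, 0.0, 0.0]
grip_width: 0.0472
gripper_force: 0.0
```

>>> send_rows(deltas=[[[0,0,0.04,0,0,0,0.1],[0,0,0.03,0,0,0,0.1],[0,0,0.018,0,0,0,0.1],[0,0,0,0,0,0,0.1],[0,0,0,0,0,0,-0.3],[0,0,0,0,0,0,-0.8],[0,0,0,0,0,0,-0.8],[0,0,0,0,0,0,-0.8],[0,0,0,0,0,0,-0.8]]])

```text
time_s: 52.98
position: [0.4384, -0.1705, 0.0419]
tool_rot: [[-0.176, 0.984, 0.0], [0.984, 0.176, -0.002], [-0.002, -0.0, -1.0]]
ft_force: [-10.4, -2.0, 19.6]
grip_width: 0.0154
gripper_force: 58.8
```

>>> send_rows(deltas=[[[0,0,-0.01,0,0,0,-0.8],[0,0,-0.03,0,0,0,-0.8],[0,0,-0.04,0,0,0,-0.8],[0,0,-0.04,0,0,0,-0.8],[0,0,-0.03,0,0,0,-0.8],[0,0,0,0,0,0,-0.8]]])

```text
time_s: 53.72
position: [0.4395, -0.1701, 0.1917]
tool_rot: [[-0.175, 0.985, 0.004], [0.985, 0.175, -0.003], [-0.003, 0.004, -1.0]]
ft_force: [0.3, -0.0, -2.9]
grip_width: 0.0141
gripper_force: 60.2
```

Run:
```python
from h import *
plan(.382,-.309,2,.05)
d=cam("side");W=d["W"]
m=(abs(W[...,0]-.44)<.06)&(abs(W[...,1]+.168)<.05)&(W[...,2]>.12)&(W[...,2]<.26)
p=W[m]
for lo in np.arange(.13,.2,.01):
    q=p[(p[:,2]>lo)&(p[:,2]<lo+.01)]
    if len(q)>3: print(lo.round(2),len(q),rect(q))
```

```text
t 53.725 pos [ 0.4395 -0.1701  0.1917] yhead 10.1 tilt 0.28 F [ 0.3 -0.  -2.9] w 0.0141 gf 60.2
turn 0.141=1x0.1413; shift -0.1368,-0.0623=5x(-0.0274,-0.0125); down 0.1417
0.15 122 (array([ 0.43925076, -0.167722  ]), array([76., 61.]), 10.3)
0.16 276 (array([ 0.43767267, -0.16885693]), array([75., 59.]), 10.0)
0.17 78 (array([ 0.42874673, -0.17045308]), array([43., 10.]), -75.7)
0.18 66 (array([ 0.42995801, -0.17131963]), array([43., 15.]), -65.5)
0.19 66 (array([ 0.42670154, -0.17223053]), array([43., 19.]), -68.2)
0.2 93 (array([ 0.43458548, -0.16951173]), array([38., 36.]), -27.6)
```

>>> send_rows(deltas=[[[0,0,0,0,0,0.141,-0.8],[-0.0274,-0.0125,0,0,0,0,-0.8],[-0.0274,-0.0125,0,0,0,0,-0.8],[-0.0274,-0.0125,0,0,0,0,-0.8],[-0.0274,-0.0125,0,0,0,0,-0.8],[-0.0274,-0.0125,0,0,0,0,-0.8],[0,0,0,0,0,0,-0.8],[0,0,0.04,0,0,0,-0.8],[0,0,0.04,0,0,0,-0.8],[0,0,0.03,0,0,0,-0.8],[0,0,0.02,0,0,0,-0.8],[0,0,0,0,0,0,-0.8]]])

```text
time_s: 55.28
position: [0.3806, -0.3073, 0.0579]
tool_rot: [[-0.036, 0.999, -0.003], [0.999, 0.036, 0.004], [0.004, -0.003, -1.0]]
ft_force: [-0.8, -0.2, -2.8]
grip_width: 0.014
gripper_force: 60.2
```

>>> send_rows(deltas=[[[0,0,0.005,0,0,0,-0.8],[0,0,0.003,0,0,0,-0.8],[0,0,0.0,0,0,0,-0.8],[0,0,0,0,0,0,-0.8]]])

```text
time_s: 55.78
position: [0.3813, -0.3091, 0.0519]
tool_rot: [[-0.035, 0.999, 0.0], [0.999, 0.035, -0.001], [-0.001, 0.0, -1.0]]
ft_force: [-0.6, -0.6, -3.1]
grip_width: 0.0143
gripper_force: 60.2
```

>>> send_rows(deltas=[[[0,0,0.003,0,0,0,-0.8],[0,0,0.002,0,0,0,-0.8],[0,0,0,0,0,0,-0.5],[0,0,0,0,0,0,-0.2],[0,0,0,0,0,0,0.1],[0,0,0,0,0,0,0.1],[0,0,-0.03,0,0,0,0.1],[0,0,-0.04,0,0,0,0.1],[0,0,-0.04,0,0,0,0.1],[0,0,-0.04,0,0,-0.17,0.1],[0,0,-0.03,0,0,-0.17,0.1],[0,0,0,0,0,0,0.1]]])

```text
time_s: 57.28
position: [0.3816, -0.3095, 0.2285]
tool_rot: [[-0.367, 0.93, 0.003], [0.93, 0.367, -0.004], [-0.004, 0.001, -1.0]]
ft_force: [0.3, -0.5, 0.1]
grip_width: 0.0467
gripper_force: 0.0
```

Run:
```python
from h import *
plan(.5515,-.089,22,.084)
clips((.3,.5,-.46,-.26))
```

```text
t 57.275 pos [ 0.3816 -0.3095  0.2285] yhead 21.5 tilt 0.25 F [ 0.3 -0.5  0.1] w 0.0467 gf 0.0
turn -0.009=1x-0.0086; shift 0.1408,0.2401=9x(0.0156,0.0267); down 0.1445
side
jaw/top
  px [366. 280.] n 225 c [ 0.3776 -0.3071] size [44. 27.] ang -85.1 z 0.045 0.058 0.063
  px [408. 295.] n 248 c [ 0.3787 -0.4027] size [45. 26.] ang -85.0 z 0.045 0.058 0.064
feet
  px [389. 313.] n 568 c [ 0.403  -0.3575] size [192. 187.] ang -88.1 z 0.008 0.011 0.016
  px [366. 299.] n 352 c [ 0.3797 -0.3072] size [79. 61.] ang 2.5 z 0.008 0.016 0.02
  px [407. 314.] n 377 c [ 0.3792 -0.4024] size [77. 63.] ang 3.0 z 0.008 0.016 0.02
top
jaw/top
feet
```

Both weak clips stand on the red tray. Now I'll test clip E.

>>> send_rows(deltas=[[[0.0156,0.0267,0,0,0,0,0.1],[0.0156,0.0267,0,0,0,0,0.1],[0.0156,0.0267,0,0,0,0,0.1],[0.0156,0.0267,0,0,0,0,0.1],[0.0156,0.0267,0,0,0,0,0.1],[0.0156,0.0267,0,0,0,0,0.1],[0.0156,0.0267,0,0,0,0,0.1],[0.0156,0.0267,0,0,0,0,0.1],[0.0156,0.0267,0,0,0,0,0.1],[0,0,0.03,0,0,0,0.1],[0,0,0.03,0,0,0,0.1],[0,0,0,0,0,0,0.1]]])

```text
time_s: 58.88
position: [0.552, -0.0898, 0.1637]
tool_rot: [[-0.365, 0.931, -0.006], [0.931, 0.365, 0.002], [0.005, -0.005, -1.0]]
ft_force: [0.1, 0.1, -0.1]
grip_width: 0.0466
gripper_force: 0.0
```

>>> send_rows(deltas=[[[0,0,0.03,0,0,0,0.1],[0,0,0.03,0,0,0,0.1],[0,0,0.024,0,0,0,0.1],[0,0,0,0,0,0,0.1],[0,0,0,0,0,0,-0.6],[0,0,0,0,0,0,-0.9],[0,0,0,0,0,0,-0.9],[0,0,0,0,0,0,-0.9]]], squeeze=60)

```text
time_s: 59.88
position: [0.5541, -0.0905, 0.0839]
tool_rot: [[-0.366, 0.931, 0.003], [0.931, 0.366, -0.001], [-0.002, 0.002, -1.0]]
ft_force: [1.5, 0.6, 6.1]
grip_width: 0.011
gripper_force: 61.7
```

>>> send_rows(deltas=[[[0,0,-0.005,0,0,0,-0.9],[0,0,-0.01,0,0,0,-0.9],[0,0,-0.015,0,0,0,-0.9],[0,0,-0.02,0,0,0,-0.9],[0,0,-0.03,0,0,0,-0.9],[0,0,-0.03,0,0,0,-0.9],[0,0,-0.04,0,0,0,-0.9],[0,0,-0.02,0,0,0,-0.9],[0,0,0,0,0,0,-0.9],[0,0,0,0,0,0,-0.9]]])

```text
time_s: 61.12
position: [0.5529, -0.0901, 0.2518]
tool_rot: [[-0.366, 0.931, -0.002], [0.931, 0.366, 0.001], [0.001, -0.001, -1.0]]
ft_force: [0.1, -0.1, -3.3]
grip_width: 0.0112
gripper_force: 60.3
```

```bash
python3 -c "
from h import *
held()"
```

```text
t 61.125 pos [ 0.5529 -0.0901  0.2518] yhead 21.5 tilt 0.1 F [ 0.1 -0.1 -3.3] w 0.0112 gf 60.3
hang: lowest rel TCP -0.081
pts 70+ mm under TCP 219 size [81. 60.]
pts on bench there 0
```

E is sound: a whole 81 x 60 mm foot hangs and the bench under it is clear. It goes to the green tray.

```bash
python3 -c "
from h import *
plan(.545,.2776,4,.0889)"
```

```text
t 61.175 pos [ 0.5529 -0.0901  0.2515] yhead 21.5 tilt 0.13 F [ 0.3 -0.6 -3.1] w 0.0109 gf 60.3
turn 0.305=2x0.1526; shift 0.3674,0.0178=12x(0.0306,0.0015); down 0.1626
```

>>> send_rows(deltas=[[[0,0,0,0,0,0.1526,-0.9],[0,0,0,0,0,0.1526,-0.9],[0.0306,0.0015,0,0,0,0,-0.9],[0.0306,0.0015,0,0,0,0,-0.9],[0.0306,0.0015,0,0,0,0,-0.9],[0.0306,0.0015,0,0,0,0,-0.9],[0.0306,0.0015,0,0,0,0,-0.9],[0.0306,0.0015,0,0,0,0,-0.9],[0.0306,0.0015,0,0,0,0,-0.9],[0.0306,0.0015,0,0,0,0,-0.9],[0.0306,0.0015,0,0,0,0,-0.9],[0.0306,0.0015,0,0,0,0,-0.9]]])

```text
time_s: 62.68
position: [0.5466, 0.2169, 0.2514]
tool_rot: [[-0.07, 0.998, -0.002], [0.998, 0.07, -0.0], [-0.0, -0.002, -1.0]]
ft_force: [0.4, -0.7, -1.9]
grip_width: 0.0112
gripper_force: 60.3
```

>>> send_rows(deltas=[[[0.0306,0.0015,0,0,0,0,-0.9],[0.0306,0.0015,0,0,0,0,-0.9],[0,0,0,0,0,0,-0.9],[0,0,0.04,0,0,0,-0.9],[0,0,0.04,0,0,0,-0.9],[0,0,0.04,0,0,0,-0.9],[0,0,0.02,0,0,0,-0.9],[0,0,0.012,0,0,0,-0.9],[0,0,0,0,0,0,-0.9],[0,0,0,0,0,0,-0.9]]])

```text
time_s: 63.92
position: [0.5462, 0.2772, 0.1016]
tool_rot: [[-0.07, 0.998, 0.002], [0.998, 0.07, 0.0], [0.0, 0.002, -1.0]]
ft_force: [-0.4, 0.0, -1.9]
grip_width: 0.0107
gripper_force: 60.3
```

```bash
python3 -c "
from h import *
where()
d=cam('side');W=d['W'];m=(abs(W[...,0]-.545)<.06)&(abs(W[...,1]-.27)<.05)&(W[...,2]>.0)&(W[...,2]<.06)
save(d,'side6.png',(130,100,330,250),4)
p=W[m]
for lo in np.arange(.004,.06,.008):
    q=p[(p[:,2]>lo)&(p[:,2]<lo+.008)]
    if len(q)>3: print(lo.round(3),len(q),rect(q))
"
```

```text
t 63.925 pos [0.5462 0.2772 0.1016] yhead 4.0 tilt 0.1 F [-0.4  0.  -1.9] w 0.0107 gf 60.3
0.004 299 (array([0.54458295, 0.2709866 ]), array([119.,  98.]), 0.5)
0.012 32 (array([0.54786414, 0.25823654]), array([114.,  84.]), -5.6)
0.02 98 (array([0.54296381, 0.27888052]), array([82., 64.]), 4.6)
0.028 133 (array([0.54031909, 0.27662219]), array([70., 58.]), 3.8)
0.036 46 (array([0.5343559 , 0.27700781]), array([48., 31.]), -63.3)
0.044 36 (array([0.536599  , 0.27328738]), array([47., 30.]), -49.4)
0.052 40 (array([0.53873083, 0.26947708]), array([48., 36.]), -36.7)
```

View pics/side6.png

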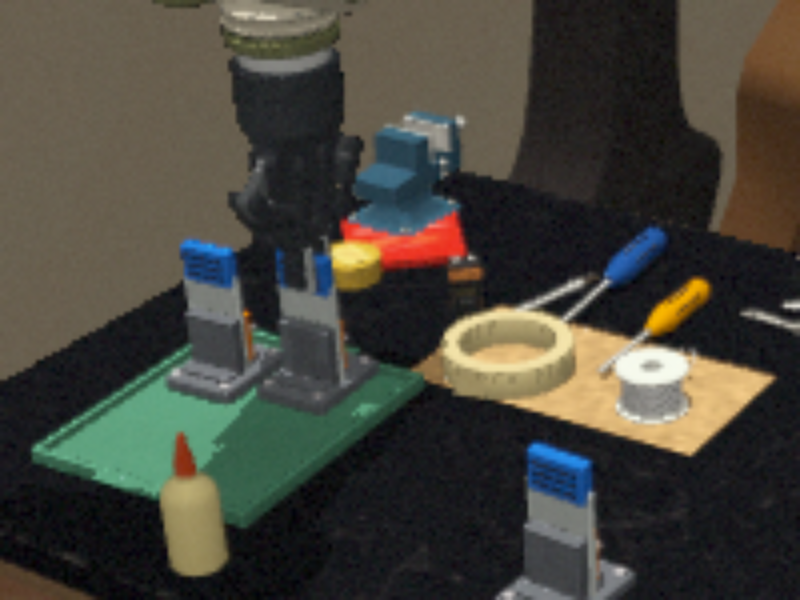

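Clip E hangs upright over the tray at about (320,370) in the crop, clear of D at (215,360). Lowering it now.

>>> send_rows(deltas=[[[0,0,0.006,0,0,0,-0.9],[0,0,0.004,0,0,0,-0.9],[0,0,0.0015,0,0,0,-0.9],[0,0,0,0,0,0,-0.9],[0,0,0,0,0,0,-0.9]]])

```text
time_s: 64.6
position: [0.5457, 0.2773, 0.0892]
tool_rot: [[-0.07, 0.998, 0.0], [0.998, 0.07, 0.0], [0.0, 0.0, -1.0]]
ft_force: [-0.8, -0.9, -3.4]
grip_width: 0.011
gripper_force: 60.3
```

>>> send_rows(deltas=[[[0,0,0.001,0,0,0,-0.9],[0,0,0,0,0,0,-0.7],[0,0,0,0,0,0,-0.4],[0,0,0,0,0,0,0.1],[0,0,0,0,0,0,0.1],[0,0,-0.02,0,0,0,0.1],[0,0,-0.03,0,0,0,0.1],[0,0,-0.04,0,0,0,0.1],[0,0,-0.04,0,0,0,0.1],[0,0,0,0,0,0.07,0.1],[0,0,0,0,0,0,0.1]]])

```text
time_s: 65.97
position: [0.5456, 0.2773, 0.2182]
tool_rot: [[-0.0, 1.0, 0.0], [1.0, 0.0, 0.0], [0.0, 0.0, -1.0]]
ft_force: [0.3, -0.1, -0.4]
grip_width: 0.0469
gripper_force: 0.0
```

Run:
```python
from h import *
plan(.431,-.0187,0,.084)
d=cam("side");H,S,V=hsv(d)
blobs(d,(abs(H-108)<15)&(S>120)&(V>80),.098,.13,(.2,.75,-.3,.45))
print("feet");blobs(d,(V>50)&(S<60),.011,.024,(.4,.61,.22,.45),50)
```

```text
t 65.975 pos [0.5456 0.2773 0.2182] yhead 0.0 tilt 0.0 F [ 0.3 -0.1 -0.4] w 0.0469 gf 0.0
turn 0.000=1x0.0003; shift -0.2960,-0.1146=10x(-0.0296,-0.0115); down 0.1342
  px [182. 164.] n 78 c [0.5349 0.3664] size [50. 16.] ang 90.0 z 0.098 0.109 0.117
  px [206. 169.] n 79 c [0.5425 0.2783] size [48. 21.] ang -89.3 z 0.098 0.109 0.116
  px [270. 215.] n 87 c [ 0.4279 -0.0191] size [43. 17.] ang 88.1 z 0.099 0.107 0.111
feet
  px [186. 193.] n 186 c [0.5355 0.3588] size [78. 61.] ang -7.1 z 0.011 0.017 0.024
  px [209. 199.] n 197 c [0.5425 0.2749] size [80. 60.] ang 3.3 z 0.011 0.017 0.024
```

>>> send_rows(deltas=[[[-0.0296,-0.0115,0,0,0,0,0.1],[-0.0296,-0.0115,0,0,0,0,0.1],[-0.0296,-0.0115,0,0,0,0,0.1],[-0.0296,-0.0115,0,0,0,0,0.1],[-0.0296,-0.0115,0,0,0,0,0.1],[-0.0296,-0.0115,0,0,0,0,0.1],[-0.0296,-0.0115,0,0,0,0,0.1],[-0.0296,-0.0115,0,0,0,0,0.1],[-0.0296,-0.0115,0,0,0,0,0.1],[-0.0296,-0.0115,0,0,0,0,0.1],[0,0,0.03,0,0,0,0.1],[0,0,0.02,0,0,0,0.1]]])

```text
time_s: 67.53
position: [0.43, -0.019, 0.1668]
tool_rot: [[-0.0, 1.0, -0.001], [1.0, 0.0, 0.0], [0.0, -0.001, -1.0]]
ft_force: [0.7, -0.1, -1.2]
grip_width: 0.0471
gripper_force: 0.0
```

>>> send_rows(deltas=[[[0,0,0,0,0,0,0.1],[0,0,0.03,0,0,0,0.1],[0,0,0.03,0,0,0,0.1],[0,0,0.024,0,0,0,0.1],[0,0,0,0,0,0,0.1],[0,0,0,0,0,0,-0.6],[0,0,0,0,0,0,-0.9],[0,0,0,0,0,0,-0.9],[0,0,0,0,0,0,-0.9]]], squeeze=60)

```text
time_s: 68.65
position: [0.4318, -0.0189, 0.0854]
tool_rot: [[0.0, 1.0, 0.004], [1.0, -0.0, -0.001], [-0.001, 0.004, -1.0]]
ft_force: [1.1, 0.9, 7.6]
grip_width: 0.0105
gripper_force: 58.9
```

>>> send_rows(deltas=[[[0,0,-0.005,0,0,0,-0.9],[0,0,-0.01,0,0,0,-0.9],[0,0,-0.015,0,0,0,-0.9],[0,0,-0.02,0,0,0,-0.9],[0,0,-0.03,0,0,0,-0.9],[0,0,-0.03,0,0,0,-0.9],[0,0,-0.04,0,0,0,-0.9],[0,0,-0.02,0,0,0,-0.9],[0,0,0,0,0,0,-0.9],[0,0,0,0,0,0,-0.9]]])

```text
time_s: 69.9
position: [0.4301, -0.0185, 0.2533]
tool_rot: [[0.0, 1.0, -0.002], [1.0, -0.0, 0.001], [0.001, -0.002, -1.0]]
ft_force: [0.1, -0.7, -0.3]
grip_width: 0.0112
gripper_force: 58.2
```

```bash
python3 -c "
from h import *
held();plan(.448,.2708,4,.0889)"
```

```text
t 69.9 pos [ 0.4301 -0.0185  0.2533] yhead -0.0 tilt 0.1 F [ 0.1 -0.7 -0.3] w 0.0112 gf 58.2
hang: lowest rel TCP -0.072
pts 70+ mm under TCP 21 size [48.  5.]
pts on bench there 568
t 69.95 pos [ 0.4301 -0.0186  0.2532] yhead -0.0 tilt 0.12 F [-0.8 -1.1 -0.6] w 0.0107 gf 58.2
turn -0.070=1x-0.0701; shift 0.2874,0.0380=10x(0.0287,0.0038); down 0.1643
```

B is weak. Its card goes to the box.

>>> send_rows(deltas=[[[-0.0152,0.0283,0,0,0,0,-0.9],[-0.0152,0.0283,0,0,0,0,-0.9],[-0.0152,0.0283,0,0,0,0,-0.9],[-0.0152,0.0283,0,0,0,0,-0.9],[-0.0152,0.0283,0,0,0,0,-0.9],[-0.0152,0.0283,0,0,0,0,-0.9],[-0.0152,0.0283,0,0,0,0,-0.9],[-0.0152,0.0283,0,0,0,0,-0.9],[-0.0152,0.0283,0,0,0,0,-0.9],[0,0,0,0,0,0,-0.9]]])

```text
time_s: 71.2
position: [0.686, -0.1565, 0.2511]
tool_rot: [[0.001, 1.0, -0.004], [1.0, -0.001, 0.001], [0.001, -0.004, -1.0]]
ft_force: [-0.4, -0.2, -0.2]
grip_width: 0.0109
gripper_force: 58.4
```

>>> send_rows(deltas=[[[0,0,0.04,0,0,0,-0.9],[0,0,0.04,0,0,0,-0.9],[0,0,0.04,0,0,0,-0.9],[0,0,0.02,0,0,0,-0.9],[0,0,0,0,0,0,-0.9],[0,0,0,0,0,0,0.1],[0,0,0,0,0,0,0.1],[0,0,0,0,0,0,0.1],[0,0,-0.03,0,0,0,0.1],[0,0,-0.04,0,0,0,0.1],[0,0,-0.04,0,0,0,0.1],[0,0,-0.03,0,0,0,0.1]]])

```text
time_s: 72.7
position: [0.6854, -0.1555, 0.2566]
tool_rot: [[0.0, 1.0, 0.002], [1.0, -0.0, -0.001], [-0.001, 0.002, -1.0]]
ft_force: [0.3, -0.3, 0.6]
grip_width: 0.047
gripper_force: 0.0
```

Run:
```python
from h import *
clips((.37,.5,-.07,.03))
d=cam("side");H,S,V=hsv(d);print("card in box");blobs(d,(abs(H-108)<15)&(S>120)&(V>60),.0,.15,(.6,.8,-.25,-.05),5)
save(d,"side7.png",(270,120,450,240),4)
plan(.427,-.0187,0,.04)
```

```text
side
jaw/top
  px [269. 234.] n 132 c [ 0.4245 -0.0186] size [46. 27.] ang 82.7 z 0.046 0.054 0.059
feet
  px [270. 249.] n 279 c [ 0.4272 -0.019 ] size [78. 62.] ang -2.0 z 0.008 0.012 0.02
top
jaw/top
feet
card in box
  px [368. 202.] n 165 c [ 0.7338 -0.146 ] size [74. 33.] ang 82.8 z 0.02 0.029 0.037
t 72.85 pos [ 0.6856 -0.1557  0.2558] yhead -0.0 tilt 0.2 F [ 1.  -0.6 -0.4] w 0.047 gf 0.0
turn -0.000=1x-0.0002; shift 0.1370,-0.2586=10x(0.0137,-0.0259); down 0.2158
```

View pics/side7.png

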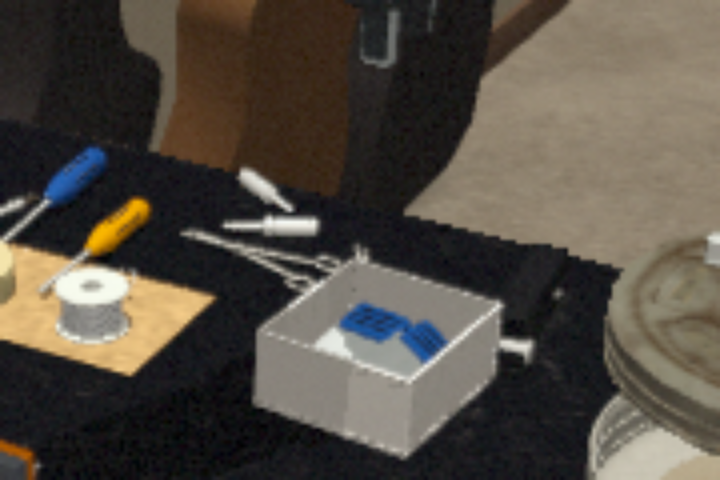

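All the cards lie in the box below its rim (blue grips at about (375,320) and (425,340) in the crop). Now I'll fetch empty clip B.

>>> send_rows(deltas=[[[0.0137,-0.0259,0,0,0,0,0.1],[0.0137,-0.0259,0,0,0,0,0.1],[0.0137,-0.0259,0,0,0,0,0.1],[0.0137,-0.0259,0,0,0,0,0.1],[0.0137,-0.0259,0,0,0,0,0.1],[0.0137,-0.0259,0,0,0,0,0.1],[0.0137,-0.0259,0,0,0,0,0.1],[0.0137,-0.0259,0,0,0,0,0.1],[0.0137,-0.0259,0,0,0,0,0.1],[0.0137,-0.0259,0,0,0,0,0.1],[0,0,0.04,0,0,0,0.1],[0,0,0.04,0,0,0,0.1]]])

```text
time_s: 74.35
position: [0.4254, -0.0181, 0.1725]
tool_rot: [[-0.0, 1.0, -0.0], [1.0, 0.0, 0.0], [0.0, -0.0, -1.0]]
ft_force: [0.4, -0.6, -0.2]
grip_width: 0.0468
gripper_force: 0.0
```

>>> send_rows(deltas=[[[0,0,0.04,0,0,0,0.1],[0,0,0,0,0,0,0.1],[0,0,0.04,0,0,0,0.1],[0,0,0.035,0,0,0,0.1],[0,0,0.018,0,0,0,0.1],[0,0,0,0,0,0,0.1],[0,0,0,0,0,0,-0.3],[0,0,0,0,0,0,-0.8],[0,0,0,0,0,0,-0.8],[0,0,0,0,0,0,-0.8],[0,0,0,0,0,0,-0.8]]])

```text
time_s: 75.72
position: [0.4252, -0.0187, 0.0431]
tool_rot: [[-0.001, 1.0, -0.001], [1.0, 0.001, -0.001], [-0.001, -0.001, -1.0]]
ft_force: [-13.2, -3.6, 24.0]
grip_width: 0.0154
gripper_force: 59.4
```

>>> send_rows(deltas=[[[0,0,-0.01,0,0,0,-0.8],[0,0,-0.03,0,0,0,-0.8],[0,0,-0.04,0,0,0,-0.8],[0,0,-0.04,0,0,0,-0.8],[0,0,-0.03,0,0,0,-0.8],[0,0,0,0,0,0,-0.8]]])

```text
time_s: 76.47
position: [0.427, -0.0186, 0.1932]
tool_rot: [[-0.0, 1.0, 0.005], [1.0, 0.0, -0.002], [-0.002, 0.005, -1.0]]
ft_force: [-0.3, 0.3, -2.5]
grip_width: 0.0143
gripper_force: 60.1
```

Run:
```python
from h import *
plan(.476,-.312,2,.055)
d=cam("side");W=d["W"]
m=(abs(W[...,0]-.43)<.06)&(abs(W[...,1]+.019)<.05)&(W[...,2]>.12)&(W[...,2]<.26)
p=W[m]
for lo in np.arange(.13,.2,.01):
    q=p[(p[:,2]>lo)&(p[:,2]<lo+.01)]
    if len(q)>3: print(lo.round(2),len(q),rect(q))
```

```text
t 76.475 pos [ 0.427  -0.0186  0.1932] yhead 0.0 tilt 0.3 F [-0.3  0.3 -2.5] w 0.0143 gf 60.1
turn -0.035=1x-0.0349; shift -0.2949,0.0387=10x(-0.0295,0.0039); down 0.1382
0.15 120 (array([ 0.41562018, -0.03560997]), array([93., 48.]), -37.2)
0.16 260 (array([ 0.42648456, -0.0186768 ]), array([76., 59.]), 1.2)
0.17 65 (array([ 0.41769598, -0.01999587]), array([42., 18.]), -68.7)
0.18 70 (array([ 0.42402219, -0.02537196]), array([49., 34.]), -45.8)
0.19 53 (array([ 0.41754553, -0.021553  ]), array([41., 20.]), -64.3)
0.2 81 (array([ 0.42274521, -0.02278093]), array([40., 32.]), -41.4)
```

>>> send_rows(deltas=[[[0,0,0,0,0,-0.035,-0.8],[-0.0295,0.0039,0,0,0,0,-0.8],[-0.0295,0.0039,0,0,0,0,-0.8],[-0.0295,0.0039,0,0,0,0,-0.8],[-0.0295,0.0039,0,0,0,0,-0.8],[-0.0295,0.0039,0,0,0,0,-0.8],[-0.0295,0.0039,0,0,0,0,-0.8],[-0.0295,0.0039,0,0,0,0,-0.8],[-0.0295,0.0039,0,0,0,0,-0.8],[-0.0295,0.0039,0,0,0,0,-0.8],[-0.0295,0.0039,0,0,0,0,-0.8],[0,0,0,0,0,0,-0.8]]])

```text
time_s: 78.03
position: [0.4753, -0.3133, 0.1892]
tool_rot: [[-0.034, 0.999, -0.002], [0.999, 0.034, 0.002], [0.002, -0.002, -1.0]]
ft_force: [-0.8, -0.0, -2.2]
grip_width: 0.014
gripper_force: 60.1
```

>>> send_rows(deltas=[[[0,0,0.04,0,0,0,-0.8],[0,0,0.04,0,0,0,-0.8],[0,0,0.03,0,0,0,-0.8],[0,0,0.02,0,0,0,-0.8],[0,0,0.006,0,0,0,-0.8],[0,0,0,0,0,0,-0.8],[0,0,0,0,0,0,-0.8]]])

```text
time_s: 78.9
position: [0.4759, -0.3121, 0.0559]
tool_rot: [[-0.035, 0.999, 0.001], [0.999, 0.035, -0.001], [-0.001, 0.001, -1.0]]
ft_force: [-1.0, -0.7, -1.9]
grip_width: 0.0136
gripper_force: 60.1
```

Lower the last 8 mm, release, and rise.

>>> send_rows(deltas=[[[0,0,0.005,0,0,0,-0.8],[0,0,0.002,0,0,0,-0.8],[0,0,0.001,0,0,0,-0.8],[0,0,0,0,0,0,-0.8],[0,0,0,0,0,0,-0.5],[0,0,0,0,0,0,-0.2],[0,0,0,0,0,0,0.1],[0,0,0,0,0,0,0.1],[0,0,-0.03,0,0,0,0.1],[0,0,-0.04,0,0,0,0.1],[0,0,-0.04,0,0,0,0.1],[0,0,-0.04,0,0,0,0.1]]])

```text
time_s: 80.4
position: [0.4755, -0.3119, 0.1985]
tool_rot: [[-0.035, 0.999, -0.0], [0.999, 0.035, -0.0], [-0.0, -0.0, -1.0]]
ft_force: [-0.4, 0.1, -0.5]
grip_width: 0.0468
gripper_force: 0.0
```

>>> send_rows(deltas=[[[0,0,-0.04,0,0,0,0.1],[0,-0.03,0,0,0,0,0.1],[0,-0.03,0,0,0,0,0.1],[0,0,0,0,0,0,0.1],[0,0,0,0,0,0,0.1]]])

```text
time_s: 81.03
position: [0.4161, -0.3142, 0.2372]
tool_rot: [[-0.035, 0.999, 0.0], [0.999, 0.035, -0.0], [-0.0, 0.0, -1.0]]
ft_force: [0.3, -0.2, -0.5]
grip_width: 0.0467
gripper_force: 0.0
```

Run:
```python
from h import *
where()
for n in("side","top"):
    d=cam(n);H,S,V=hsv(d);print(n)
    print("red jaws");blobs(d,V>30,.048,.066,(.3,.56,-.46,-.26),20)
    print("red feet");blobs(d,(V>50)&(S<70),.012,.024,(.3,.56,-.46,-.26),60)
    print("mat");blobs(d,V>90,.018,.048,(.59,.75,.0,.28),20)
    print("blue");blobs(d,(abs(H-108)<15)&(S>120)&(V>60),.0,.13,(.3,.78,-.3,.45),30)
    print("green feet");blobs(d,(V>50)&(S<60),.011,.024,(.4,.61,.22,.45),50)
    save(d,n+"8.png",s=1.4)
```

```text
t 81.025 pos [ 0.4161 -0.3142  0.2372] yhead 2.0 tilt 0.02 F [ 0.3 -0.2 -0.5] w 0.0467 gf 0.0
side
red jaws
  px [438. 258.] n 29 c [ 0.5439 -0.4071] size [56.  7.] ang 67.7 z 0.048 0.049 0.052
  px [386. 259.] n 177 c [ 0.4721 -0.3118] size [46. 29.] ang 88.2 z 0.048 0.058 0.063
  px [366. 280.] n 205 c [ 0.3771 -0.3073] size [44. 28.] ang -88.4 z 0.048 0.059 0.064
  px [408. 294.] n 226 c [ 0.379  -0.4039] size [44. 26.] ang 88.5 z 0.048 0.059 0.064
red feet
  px [441. 270.] n 133 c [ 0.5429 -0.4191] size [81. 13.] ang 72.6 z 0.013 0.019 0.024
  px [386. 275.] n 301 c [ 0.4737 -0.3115] size [79. 59.] ang 0.9 z 0.012 0.017 0.023
  px [366. 297.] n 389 c [ 0.3794 -0.3084] size [77. 60.] ang -0.4 z 0.012 0.017 0.024
  px [407. 312.] n 422 c [ 0.3805 -0.4037] size [77. 59.] ang 1.6 z 0.012 0.017 0.024
mat
  px [256. 186.] n 324 c [0.6582 0.1884] size [104. 100.] ang 38.7 z 0.018 0.025 0.032
  px [292. 193.] n 201 c [0.6662 0.0633] size [56. 51.] ang 25.9 z 0.018 0.036 0.04
blue
  px [184. 166.] n 81 c [0.5337 0.3595] size [30. 16.] ang -72.7 z 0.084 0.103 0.118
  px [206. 171.] n 138 c
[... 348 characters left out ...]
t
  px [383. 220.] n 129 c [ 0.5073 -0.2978] size [62. 32.] ang -50.5 z 0.012 0.017 0.023
mat
  px [210. 160.] n 503 c [0.6647 0.1898] size [101. 100.] ang 22.5 z 0.018 0.027 0.037
  px [254. 157.] n 279 c [0.6716 0.0639] size [54. 51.] ang 2.9 z 0.02 0.038 0.046
blue
  px [331. 137.] n 288 c [ 0.7395 -0.1528] size [87. 34.] ang 82.2 z 0.014 0.03 0.04
  px [135. 194.] n 98 c [0.5453 0.3861] size [83. 22.] ang 74.9 z 0.001 0.113 0.12
  px [169. 192.] n 86 c [0.5461 0.2809] size [46. 12.] ang -85.7 z 0.091 0.113 0.122
green feet
  px [178. 203.] n 288 c [0.5464 0.2781] size [76. 59.] ang 5.5 z 0.011 0.018 0.024
  px [147. 204.] n 290 c [0.5408 0.3644] size [75. 58.] ang 5.0 z 0.011 0.019 0.024
```

View pics/side8.png

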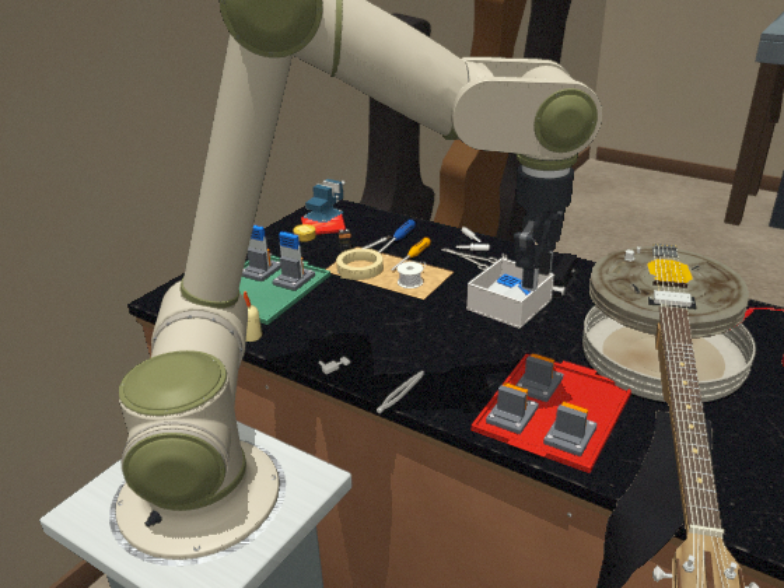

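The side view shows the three weak clips upright on the red tray (around (540,400)) and the two sound clips with cards on the green tray ((265,265), (293,272)). Tape and spool are on the mat ((360,263), (410,272)), the cards are in the box ((512,282)) and the glue bottle is standing. Everything measured agrees, so I'm handing in.

```bash
python3 -c "
from rig import env
print(env.close_job())"
```

```text
the job is handed in; nothing more can be done
None
```

I handed the job in at about 81 s with everything in its place by the cameras, though the hand-in returned no verdict: tape and spool on the cork mat, two sound clips standing on the green tray with their cards, three weak clips empty on the red tray and their cards in the white box.

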